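Take a dish out of the desiccator cabinet with a lifter

TASK

Swing the clear desiccator cabinet's door wide open by its red handle, then slide the orange-handled lifter under the white dish on the shelf inside, carry the dish out level on it without ever touching the dish with the fingers, and set it down gently in the middle of the green stand. Draw the lifter out from under the dish and lay it flat on the bench clear of the stand, leave the cabinet door wide open, and do not disturb the other glassware, bottles and racks.

Things in the scene. Friction and masses are not known exactly. Their poses are not given: they have to be found in the camera images.
- cabinet: clear acrylic cabinet with white edges, fixed, 220 deep (x) x 260 wide (y) x 256 mm tall; origin under its centre, front (door side) at its x = -110 mm. Inner floor at z = 66 mm, roof's inside at 250, inside width 242, open over the whole front
- shelf (a point): centre of the cabinet shelf, at its top, 106 mm above the bench (cabinet frame x 0, y 0). The shelf is two steel bars along the cabinet's x, 10 x 10 mm, inner faces at y = +-40 mm, from x = -96 to 104 mm; between the bars all is free down to the inner floor, 40 mm below their tops
- door (a joint): cabinet door angle: 0 shut, grows as it opens towards the robot, stops at 1.9 rad; it stays where it is left. The upright clear panel is 250 wide, 12 thick, z = 62 to 256 mm, hinged on the cabinet's +y edge
- door_hinge (a point): point on the door's vertical hinge line, at the height of the handle's middle (cabinet frame: x -117, y 125, z 186 mm)
- door_handle (a point): red upright bar, 12 mm thick, 122 mm tall, 46 mm out from the door's middle plane (40 from its face), 220 mm from the hinge line; origin at the bar's middle, 186 mm above the bench, so the bar's top is 9 mm below the door's top; z along the bar, x square to the door, from bar to door. Two 10 mm stems, 50 mm above and below the origin, join it to the door
- dish: white round porcelain dish with blue inner floor, flat underside, 110 mm across below and 116 mm at the rim, 20 mm tall, about 0.12 kg, lying on the cabinet's shelf bars; origin at the centre of its underside, z up
- lifter: steel lifter lying flat on the bench, 0.18 kg; origin under the blade, x points to its tip. Blade 56 mm wide (y), 4 thick, from x = -70 to 55 mm, with a stop 40 mm wide rising to z = 12 mm at x = -68; neck 18 wide, 6 thick, back to x = -190; upright orange grip 22 (x) x 24 (y) mm at x = -180, z = 4 to 84 mm
- lifter_grip (a point): point in the lifter's upright grip, 56 mm above its underside, at x = -180 mm of the lifter
- stand: green dish stand, fixed: two ridges along its x, 130 long, 14 wide, 36 mm tall, inner faces at y = +-40 mm, free between them down to the bench, open at the -x end; a 30 mm tall cross bar joins them at x = 55 to 65 mm. Origin at the centre of its underside; the lifter comes in along its +x
- amber_bottle: amber reagent bottle with red cap, 68 mm across, 155 mm tall, loose bystander; origin at the centre of its underside
- white_bottle: white plastic bottle with blue cap, 64 mm across, 170 mm tall, loose bystander; origin at the centre of its underside
- flask: green-tinted conical flask, 80 mm across, 140 mm tall, loose bystander; origin at the centre of its underside
- tip_rack: low blue pipette-tip rack with white top, 115 x 80 x 42 mm (its x and y axes), in front of the cabinet, loose bystander; origin at the centre of its underside
- vial: small white vial with orange cap, 36 mm across, 60 mm tall, loose bystander; origin at the centre of its underside
- beaker: glass beaker, 72 mm across, 95 mm tall, loose bystander; origin at the centre of its underside
- amber_jar: amber jar with black lid, 72 mm across, 110 mm tall, loose bystander; origin at the centre of its underside
There are look-alikes about, which are no part of the job. There is more than one size of the stand; the job needs the larger.

How it is judged:
By the outcome, as a careful person would: the job done as asked, in the order asked, and still so for the second after the job is handed in, with the robot touching nothing.
It also fails if it takes over 72 s, if anything falls off the work surface, if the arm or the gripper's body presses on something with over 40 N, if the wrist force passes 120 N, or if a joint passes its speed limit or range.

ROBOT

A 7-joint arm with a two-finger parallel gripper is mounted at the origin on the work surface. World frame = base frame: x ahead of the robot, y to its left, z up, the work surface at z = 0. Lengths are in m, angles in degrees, forces in N, time in s.
With the tool pointing down it reaches from about 0.35 to 0.9 m from the base axis. Payload 7.2 kg.
Tool frame: the origin (TCP) lies on the centre line of the jaws, within the pads' length; the fingertips stand 8 mm ahead of it and the grasp point (between the pads) lies 11 mm behind it; z points along the fingers, x is the direction in which the jaws open and shut, and the axes are right-handed (so a half turn about z gives the same grasp; the last joint's range is limited). The gripper opens to 85 mm and grips with 20 to 120 N. Pads are 22 mm wide; open, the fingers measure 114 mm over their backs; the gripper's body (76 mm by 85 mm) begins 54 mm behind the grasp point. The pads swing forward as they close: fully open they stand 13 mm farther back than shut.
Start: joints at [72.525, 23.554, -0.728, 91.456, 0.321, 64.991, -4.71], TCP at [0.147, -0.608, 0.208] pointing down, gripper open.
Joint ranges: [-169.25, 169.25], [-16.82, 113.86], [-84.01, 82.57], [7.8, 145.47], [-59.2, 239.2], [7.22, 106.19], [-163.78, 163.78]. Speed limits (degrees/s): [136.94, 136.94, 172.46, 172.46, 180, 180, 180].

INTERFACE

Orientations are given as [roll, pitch, yaw] about the fixed x, y, z axes, in that order (R = Rz(yaw) Ry(pitch) Rx(roll)).
In Python, from plant import ctrl gives the robot as it stands. The module is installed in compiled form; this text tells all that it offers.
- The arm moves only by the tool send_rows, never from a script. Its arguments are lists of equal length, an entry for each row: "angular": the turn, a rotation vector about the world's x, y, z in degrees, a list of three; "linear": the shift along the world's x, y, z in cm, a list of three; "gripper": the gripper's target within -1 to 1 (fully open at 1, half-way at 0, shut at -1). A call has 1 to 8 rows; each row shifts and turns the commanded pose from where the row before left it; what a row does not reach is not made up. A row lasts 1/12 s, in which the tool goes at most 41.7 mm and 7.16 degrees, less where a joint would pass 70% of its speed; a pose out of reach is approached as far as the arm can. A call is refused whole if a number of a shift passes 4.17 or a number of a turn 7.16, either way. A call with a gripper value outside its range is refused whole. The fingers move at their own pace and stop on an object; "grip_force" is the grip in N (left out, the last holds). Time passes only in rows, so rows that do not move let the fingers close. It gives the time, the measured TCP pose, the force and the opening at its end, in the units of the state.
- ctrl.get_obs(): the state, without advancing time (a new reading comes with each control period).
- ctrl.grab_frame(name): name is "scene" or "top"; returns a dict with "pixels" (400x640x3 uint8, red, green, blue), "camera_matrix" (3x3 intrinsics, pixels), "k1" (the pictures are not rectified: a ray, as slopes to the right and down, at radius r is drawn at 1 + k1 r^2 times it, then the intrinsics apply), "R" (3x3) and "t" (3): a world point X has camera coordinates R X + t. Camera axes: x right, y down, z forward; pixel columns grow to the right and rows downward; lengths in m; the calibration is good to about 2 mm. A picture is of the moment at which its call begins. There is no depth.
- ctrl.close_job(): hands the job in, once; it reports no verdict.
The state is a dict: "time": time; "joint_positions": joint angles; "qvel": joint speeds; "effort": joint torques, N m; "position": TCP position; "eef_rot": TCP orientation; "force": force on the tool from outside, world axes, zero at the start; "wrist_torque": the same for the moment, N m; "grip_width": finger opening in m.
Only numpy, scipy, OpenCV 4.12 (cv2) and the standard library are available. Lean on these libraries where they do the work, as an engineer would, in place of code of your own. Each camera call takes 0.05 s, during which the arm holds its last target.

## Working session

There is one attempt and no reset: what is moved stays moved. The work goes in short steps, Python scripts to look and compute and a tool call to move; the robot and the scene stay as the last step left them, time stands still between calls to the robot, and variables do not carry over. Pictures are saved under pics/ and viewed, and the job is handed in when it is done.

Besides the shell and the picture viewer there is one more tool, called after "Request:" in YAML: its name, and indented under it one key for each argument. send_rows: Moves the arm, as the interface text tells. Its arguments: {"type":"object","properties":{"angular":{"type":"array","items":{"type":"array","items":{"type":"number"}}},"linear":{"type":"array","items":{"type":"array","items":{"type":"number"}}},"gripper":{"type":"array","items":{"type":"number"}},"grip_force":{"type":"number"}},"required":["angular","linear","gripper"]}

```bash
mkdir -p pics; cat > h.py <<'E'
import numpy as np, cv2
from plant import ctrl
def grab(n):
    f=ctrl.grab_frame(n); return f
def save(f,fn,crop=None,scale=1):
    im=np.array(f["pixels"])[:,:,::-1]
    if crop: a,b,c,d=crop; im=im[b:d,a:c]
    im=cv2.resize(im,None,fx=scale,fy=scale,interpolation=cv2.INTER_CUBIC)
    cv2.imwrite(fn,im)
def ray(f,u,v):
    K=np.array(f["camera_matrix"]);k1=f["k1"];R=np.array(f["R"]);t=np.array(f["t"])
    d=np.array([(u-K[0,2])/K[0,0],(v-K[1,2])/K[1,1]]);x=d.copy()
    for _ in range(30): x=d/(1+k1*(x@x))
    return -R.T@t, R.T@np.array([x[0],x[1],1.])
def atz(f,u,v,z):
    c,d=ray(f,u,v); return c+d*(z-c[2])/d[2]
def proj(f,X):
    K=np.array(f["camera_matrix"]);R=np.array(f["R"]);t=np.array(f["t"])
    p=R@np.array(X,float)+t; x=p[:2]/p[2]; x=x*(1+f["k1"]*(x@x))
    return np.array([K[0,0]*x[0]+K[0,2],K[1,1]*x[1]+K[1,2]])
def tri(f1,uv1,f2,uv2):
    c1,d1=ray(f1,*uv1);c2,d2=ray(f2,*uv2);d1/=np.linalg.norm(d1);d2/=np.linalg.norm(d2)
    A=np.stack([d1,-d2],1);s=np.linalg.lstsq(A,c2-c1,rcond=None)[0]
    a=c1+d1*s[0];b=c2+d2*s[1];return (a+b)/2,np.linalg.norm(a-b)
E
python3 - <<'E'
from h import *
import pickle
np.set_printoptions(precision=4,suppress=True)
print(ctrl.get_obs())
for n in("scene","top"):
    f=grab(n); print(n,f["camera_matrix"],f["k1"],f["R"],f["t"]); save(f,f"pics/{n}0.png",None,1.25)
    pickle.dump(f,open(n+"0.pkl","wb"))
E
```

```text
{'time': 0.0, 'joint_positions': array([72.5244, 23.6013, -0.7291, 91.5062,  0.3197, 64.9908, -4.7109]), 'qvel': array([ 0.0005, -0.0197, -0.0578, -0.0694, -0.0443,  0.0286, -0.1017]), 'effort': array([ -0.0008, -60.0624,   0.6817, -29.9407,   0.0138,   0.0106,
        -0.    ]), 'position': array([ 0.1465, -0.607 ,  0.2069]), 'eef_rot': array([179.9945,   0.0961, -76.4314]), 'force': array([ 0.2262,  0.5489, -0.2281]), 'wrist_torque': array([-0.0016,  0.0229,  0.0337]), 'grip_width': 0.08569457296696084}
scene [[483.1586   0.     310.893 ]
 [  0.     483.1586 194.3416]
 [  0.       0.       1.    ]] -0.05724952239877467 [[-0.4439  0.8961  0.0066]
 [ 0.7573  0.3791 -0.5318]
 [-0.479  -0.231  -0.8468]] [ 0.167  -0.3123  2.1054]
top [[368.6228   0.     319.4337]
 [  0.     368.6228 203.5199]
 [  0.       0.       1.    ]] -0.07614944384102963 [[ 0.0187 -0.9998  0.0081]
 [-0.9897 -0.0197 -0.1415]
 [ 0.1416 -0.0054 -0.9899]] [0.06   0.51   1.0746]
```

View pics/scene0.png

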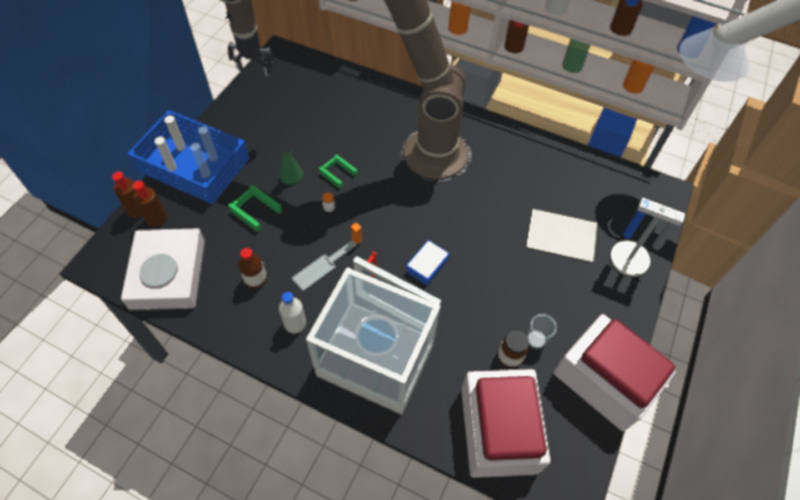

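View pics/top0.png

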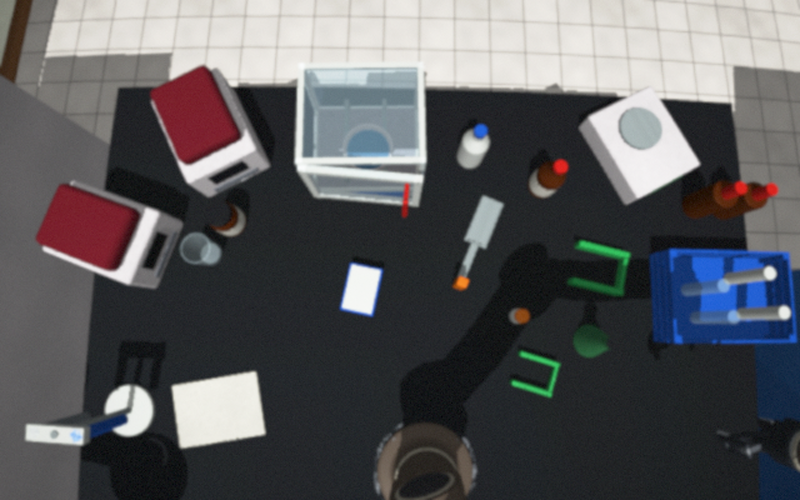

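```bash
python3 - <<'E'
from h import *
import pickle
s=pickle.load(open("scene0.pkl","rb"));t=pickle.load(open("top0.pkl","rb"))
save(t,"pics/t_cab.png",(225,40,355,180),4.2)
save(t,"pics/t_right.png",(350,140,520,330),3.1)
save(s,"pics/s_cab.png",(230,170,370,340),3.4)
save(s,"pics/s_left.png",(170,110,310,240),4.5)
E
```

```text
(no output)
```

View pics/t_cab.png

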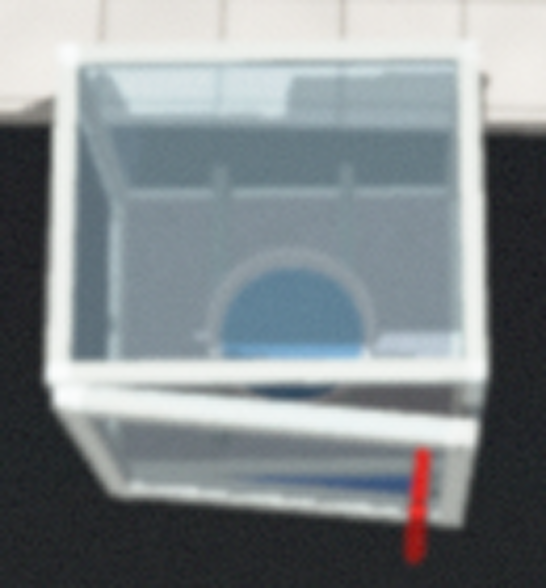

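View pics/t_right.png

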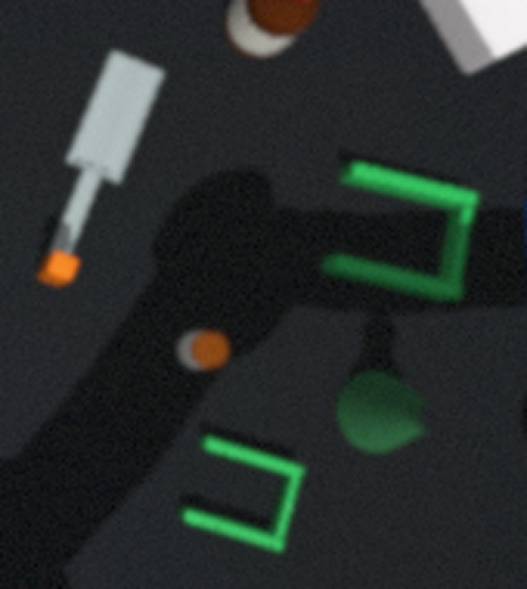

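View pics/s_cab.png

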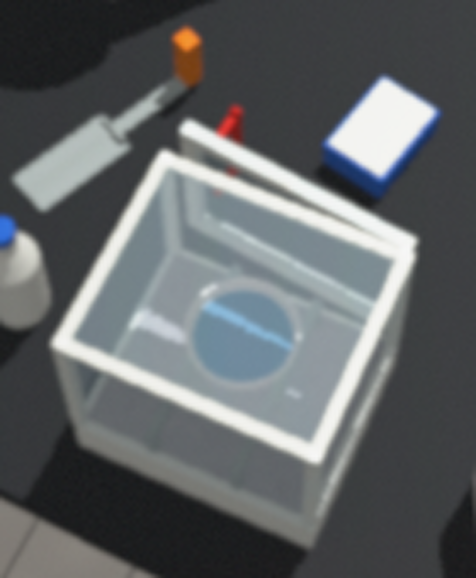

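View pics/s_left.png

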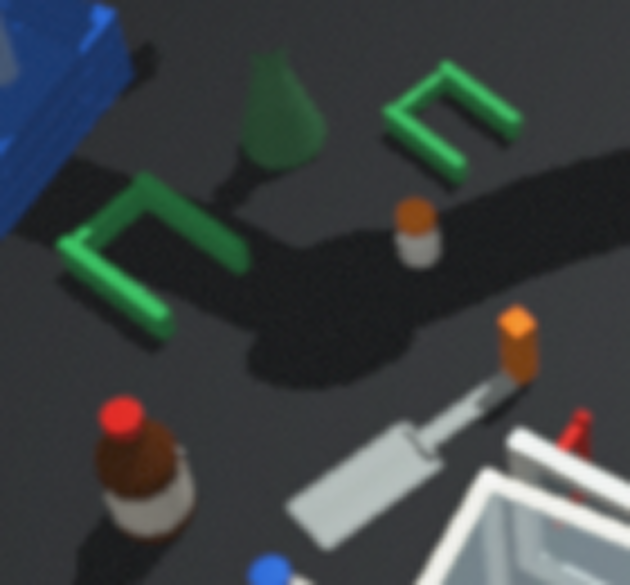

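```bash
cat > fit.py <<'E'
from h import *
import pickle
from scipy.optimize import least_squares
def fitpose(obs,x0):
    # obs: list of (frame,uv,modelpt)
    def res(p):
        c,s=np.cos(p[2]),np.sin(p[2]);r=[]
        for f,uv,m in obs:
            X=[p[0]+c*m[0]-s*m[1],p[1]+s*m[0]+c*m[1],m[2]]
            r+=list(proj(f,X)-uv)
        return np.array(r)
    o=least_squares(res,x0,loss="soft_l1"); return o.x,res(o.x).reshape(-1,2)
def crop(uv,o,s): return np.array(uv,float)/s-0.5/s*0+np.array(o)-0.5+0.5/s
E
cat > m1.py <<'E'
from fit import *
np.set_printoptions(precision=4,suppress=True)
s=pickle.load(open("scene0.pkl","rb"));t=pickle.load(open("top0.pkl","rb"))
T=lambda u,v:crop((u,v),(225,40),4.2)
S=lambda u,v:crop((u,v),(230,170),3.4)
R=lambda u,v:crop((u,v),(350,140),3.1)
L=lambda u,v:crop((u,v),(170,110),4.5)
z=.256
cab,r=fitpose([(t,T(58,45),(.11,.13,z)),(t,T(482,42),(.11,-.13,z)),(t,T(487,382),(-.11,-.13,z)),(t,T(47,382),(-.11,.13,z)),
 (s,S(165,150),(-.11,-.13,z)),(s,S(415,258),(-.11,.13,z)),(s,S(52,345),(.11,-.13,z)),(s,S(318,462),(.11,.13,z))],[.65,.1,0])
print("cab",cab,np.degrees(cab[2]));print(r)
lif,r=fitpose([(t,R(117,49),(.055,.028,.004)),(t,R(166,73),(.055,-.028,.004)),(t,R(118,186),(-.07,-.028,.004)),(t,R(66,160),(-.07,.028,.004)),
 (s,L(327,551),(.055,.028,.004)),(s,L(286,506),(.055,-.028,.004)),(s,L(405,421),(-.07,-.028,.004)),(s,L(444,463),(-.07,.028,.004)),
 (s,L(517,321),(-.18,0,.084)),(t,R(60,269),(-.18,0,.084))],[.5,-.1,0])
print("lifter",lif,np.degrees(lif[2]));print(r)
z=.036
st,r=fitpose([(t,R(347,180),(-.065,.054,z)),(t,R(352,160),(-.065,.054,z)) if 0 else (t,R(350,161),(-.065,.054,z)),(t,R(479,191),(.065,.054,z)),(t,R(463,300),(.065,-.054,z)),(t,R(322,266),(-.065,-.054,z)) ,
 (s,L(148,172),(.065,-.054,z)),(s,L(60,242),(.065,.054,z)),(s,L(162,326),(-.065,.054,z)),(s,L(249,248),(-.065,-.054,z))][1:],[.4,-.35,-1.8])
print("stand",st,np.degrees(st[2]));print(r)
print("cb",atz(t,*R(60,269),.084),atz(s,*L(517,321),.084))
# dish rim centre
print("dish",atz(t,*T(292,330),.12),atz(s,*S(243,333),.12))
c,si=np.cos(cab[2]),np.sin(cab[2])
for m in [(-.117,.125,.186),(0,0,.106)]:
    print([cab[0]+c*m[0]-si*m[1],cab[1]+si*m[0]+c*m[1],m[2]])
print("handle top",tri(t,T(414,560),s,S(236,109)))
E
python3 m1.py
```

```text
cab [0.7703 0.1548 0.0231] 1.321960524479447
[[ 0.9276 -0.3419]
 [-0.2362 -0.1255]
 [-0.1507 -0.584 ]
 [ 0.3239 -0.1621]
 [ 0.0763 -0.1924]
 [ 0.7077 -1.1691]
 [ 0.26   -0.5354]
 [ 0.3216  0.404 ]]
lifter [ 0.6084 -0.146  -0.4031] -23.098313943329643
[[-0.4716  0.5554]
 [-0.0774 -0.0778]
 [ 0.3989 -1.0358]
 [ 0.7235  0.0742]
 [ 0.1322 -0.6864]
 [ 0.5268 -0.6442]
 [ 0.1981  0.0518]
 [ 0.3718  0.2283]
 [ 1.0296  0.2235]
 [ 0.7953 -1.5158]]
stand [ 0.4884 -0.4236 -1.799 ] -103.07555817216746
[[ 1.017  -0.3656]
 [-0.484   0.2441]
 [-1.3399 -0.9159]
 [ 3.4348 -0.216 ]
 [ 0.3024 -0.229 ]
 [ 0.427   0.6533]
 [ 0.1836 -0.8822]
 [ 0.2521 -0.7581]]
cb [ 0.4385 -0.0731  0.084 ] [ 0.4437 -0.0794  0.084 ]
dish [0.7444 0.1481 0.12  ] [0.7467 0.1462 0.12  ]
[np.float64(0.6504359204877337), np.float64(0.27704066376652764), 0.186]
[np.float64(0.7702885943798168), np.float64(0.15477318419441088), 0.106]
handle top (array([0.5661, 0.0557, 0.2095]), np.float64(0.014725212656424423))
```

```bash
cat > ov.py <<'E'
from fit import *
def tf(p,m): 
    c,s=np.cos(p[2]),np.sin(p[2]); return [p[0]+c*m[0]-s*m[1],p[1]+s*m[0]+c*m[1],m[2]]
def box(p,x0,x1,y0,y1,z0,z1):
    P=[tf(p,(x,y,z)) for x in(x0,x1) for y in(y0,y1) for z in(z0,z1)]
    E=[(0,1),(2,3),(4,5),(6,7),(0,2),(1,3),(4,6),(5,7),(0,4),(1,5),(2,6),(3,7)]
    return [(P[a],P[b]) for a,b in E]
def circ(c,r,z,n=40):
    a=np.linspace(0,2*np.pi,n+1); P=[(c[0]+r*np.cos(q),c[1]+r*np.sin(q),z) for q in a]
    return list(zip(P[:-1],P[1:]))
def doorpose(cab,th):
    h=tf(cab,(-.117,.125,0)); 
    return (h[0],h[1],cab[2]-np.pi/2-th)   # local x along door, local y: outward? 
def lifter(p): return box(p,-.07,.055,-.028,.028,0,.004)+box(p,-.19,-.07,-.009,.009,0,.006)+box(p,-.191,-.169,-.012,.012,.004,.084)
def stand(p): return box(p,-.065,.065,.04,.054,0,.036)+box(p,-.065,.065,-.054,-.04,0,.036)
def door(cab,th):
    p=doorpose(cab,th)
    # outward normal n=(-cos,sin) ; local y axis = rot90(d) ; d=(-sin,-cos)->rot90=(cos,-sin)=-n
    return box(p,0,.25,-.006,.006,.062,.256)+box(p,.214,.226,-.052,-.040,.125,.247)
def draw(f,segs,fn,cr,sc,col=(0,255,255)):
    a,b,c,d=cr
    im=cv2.resize(np.array(f["pixels"])[b:d,a:c,::-1],None,fx=sc,fy=sc,interpolation=cv2.INTER_CUBIC)
    for P,Q in segs:
        u,v=[tuple(int(round(x)) for x in ((proj(f,X)-np.array([a,b])+.5)*sc-.5)) for X in(P,Q)]
        cv2.line(im,u,v,col,1,cv2.LINE_AA)
    cv2.imwrite(fn,im)
E
cat > m2.py <<'E'
from ov import *
s=pickle.load(open("scene0.pkl","rb"));t=pickle.load(open("top0.pkl","rb"))
cab=(.770,.1548,.023);lif=(.6084,-.146,-.403);st=(.4884,-.4236,-1.799);th=.1
dc=(.7455,.147)
A=box(cab,-.11,.11,-.13,.13,0,.256)+door(cab,th)+circ(dc,.058,.126)+circ(dc,.055,.106)
B=lifter(lif)+stand(st)
draw(t,A,"pics/ot_cab.png",(225,40,355,180),4.2);draw(s,A,"pics/os_cab.png",(230,170,370,340),3.4)
draw(t,B,"pics/ot_r.png",(350,140,520,330),3.1);draw(s,B,"pics/os_l.png",(170,110,310,240),4.5)
for n,uv,z in [("tip",(361,289),.042),("vial",(520,316),.06),("amber",(561,166),.155),("white",(481,131),.17),("flaskbase",(590,345),0.01),("jar",(232,217),.11),("smallstand",(536,372),.03)]:
    print(n,atz(t,uv[0]/1.25,uv[1]/1.25,z))
E
python3 m2.py
```

```text
tip [0.42321966 0.15918332 0.042     ]
vial [ 0.36575093 -0.2143819   0.06      ]
amber [ 0.69947666 -0.28881492  0.155     ]
white [ 0.77025112 -0.10580417  0.17      ]
flaskbase [ 0.29782672 -0.40113261  0.01      ]
jar [0.57718635 0.45537335 0.11      ]
smallstand [ 0.23444749 -0.25954054  0.03      ]
```

View pics/ot_cab.png

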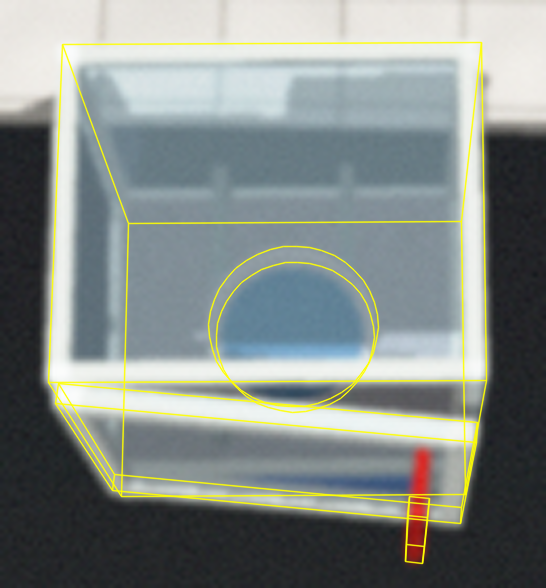

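View pics/os_cab.png

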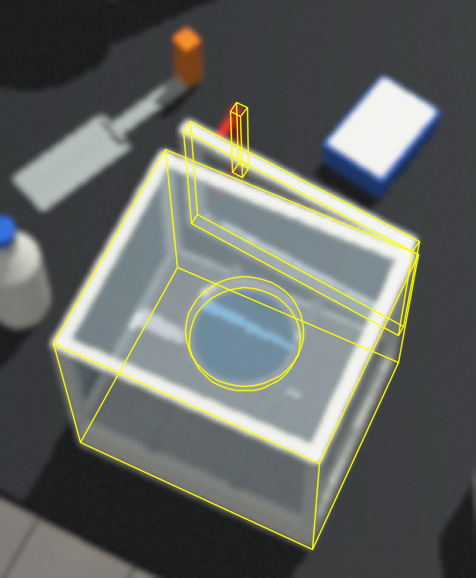

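View pics/ot_r.png

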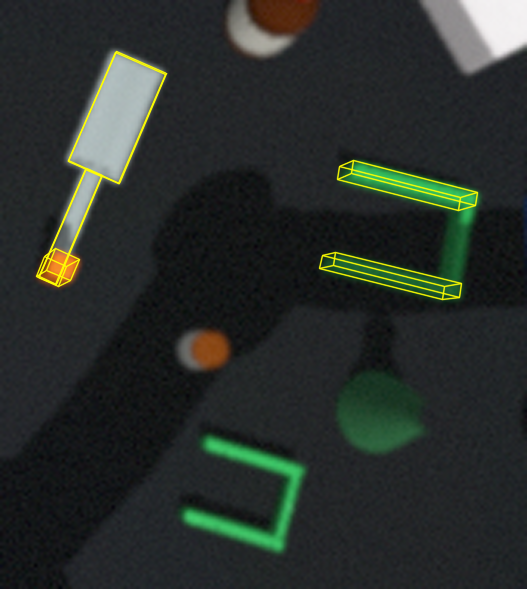

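View pics/os_l.png

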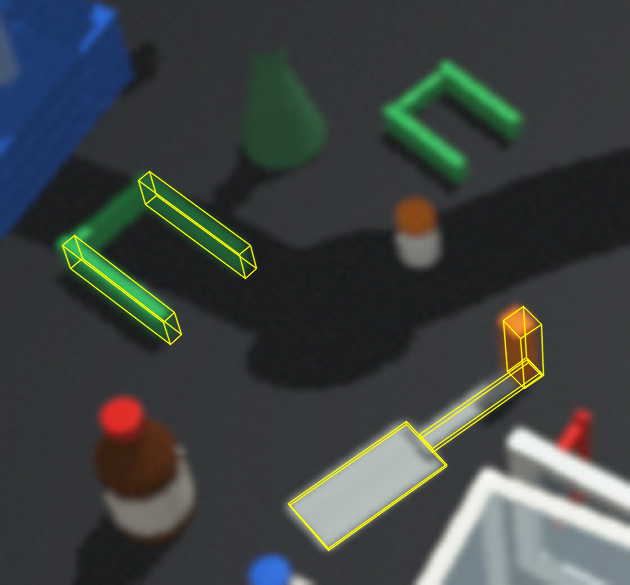

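```bash
python3 - <<'E'
from ov import *
s=pickle.load(open("scene0.pkl","rb"));t=pickle.load(open("top0.pkl","rb"))
save(s,"pics/s_h.png",(275,190,325,240),10)
save(t,"pics/t_h.png",(305,135,345,180),12)
E
```

```text
(no output)
```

View pics/s_h.png

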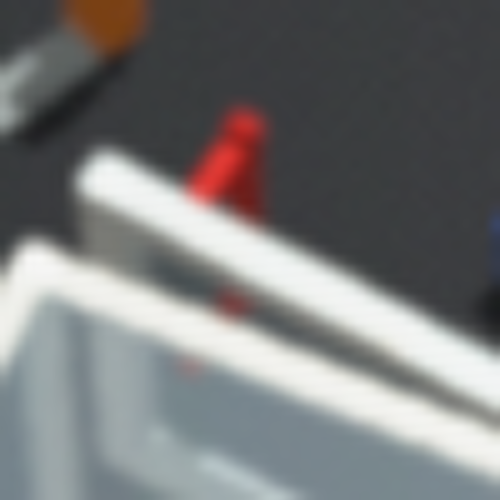

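View pics/t_h.png

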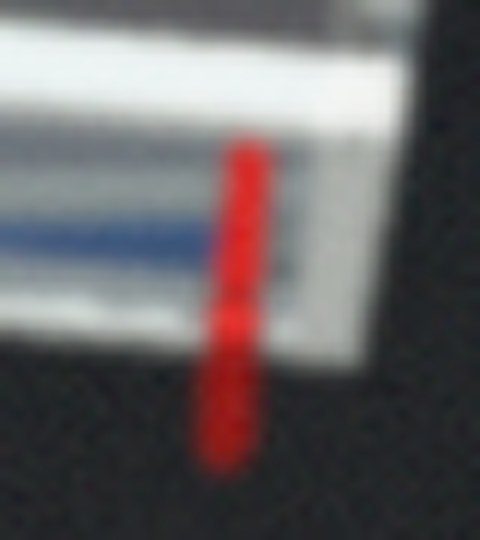

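```bash
python3 - <<'E'
from ov import *
s=pickle.load(open("scene0.pkl","rb"));t=pickle.load(open("top0.pkl","rb"))
print(atz(s,298.9,201.6,.247),atz(t,324,161.5,.247),atz(t,323.0,173.5,.125))
cab=(.770,.1548,.023)
for th in (.08,.1,.12): 
    p=doorpose(cab,th); print(th,tf(p,(.22,-.046,.247)))
E
```

```text
[0.58813784 0.05882847 0.247     ] [0.58398806 0.06167599 0.247     ] [0.58125488 0.06194859 0.125     ]
0.08 [np.float64(0.5916976946851005), np.float64(0.0600540498724713), 0.247]
0.1 [np.float64(0.5873692328265102), np.float64(0.06126654498629364), 0.247]
0.12 [np.float64(0.5830658849170843), np.float64(0.06256536107518117), 0.247]
```

Request:
send_rows:
  angular:
    - [0, 0, 7]
    - [0, 0, 7]
    - [0, 0, 7]
    - [0, 0, 7]
    - [0, 0, 7]
    - [0, 0, 7]
    - [0, 0, 7]
    - [0, 0, 7]
  linear:
    - [2, 1, 2]
    - [3.2, 2, 1.5]
    - [3.2, 2, 1.5]
    - [3.2, 2.5, 1.5]
    - [3.2, 2.5, 1.5]
    - [3.2, 2.5, 1]
    - [3.2, 2.5, 0]
    - [3.2, 2.5, 0]
  gripper: [1, 1, 1, 1, 1, 1, 1, 1]

```text
time: 0.77
position: [0.3895, -0.4333, 0.2974]
eef_rot: [180.0, -0.1, -20.1]
force: [0.4, -0.5, -0.2]
grip_width: 0.0856
```

```bash
python3 -c "
from h import *
np.set_printoptions(precision=4,suppress=True)
o=ctrl.get_obs();[print(k,o[k]) for k in('time','joint_positions','position','eef_rot','force')]"
```

```text
time 0.7667
joint_positions [ 57.0196  16.9838 -17.7908  89.3957   5.3361  74.376   18.4237]
position [ 0.3895 -0.4333  0.2974]
eef_rot [179.9568  -0.0667 -20.101 ]
force [ 0.4386 -0.483  -0.2302]
```

Request:
send_rows:
  angular:
    - [0, 0, 7]
    - [0, 0, 7]
    - [0, 0, 7]
    - [0, 0, 7]
    - [0, 0, 7]
    - [0, 0, 7]
    - [0, 0, 7]
    - [0, 0, 7]
  linear:
    - [1.3, 3.3, 0.2]
    - [1.3, 3.3, 0.2]
    - [1.3, 3.3, 0.2]
    - [1.3, 3.3, 0.2]
    - [1.3, 3.3, 0.2]
    - [1.3, 3.3, 0.2]
    - [1.3, 3.3, 0.2]
    - [1.3, 3.3, 0.2]
  gripper: [1, 1, 1, 1, 1, 1, 1, 1]

```text
time: 1.43
position: [0.4922, -0.1689, 0.3126]
eef_rot: [-180.0, 0.0, 35.9]
force: [-0.1, -1.1, 0.3]
grip_width: 0.0851
```

Request:
send_rows:
  angular:
    - [0, 0, 7]
    - [0, 0, 7]
    - [0, 0, 7]
    - [0, 0, 7]
    - [0, 0, 7]
    - [0, 0, 7]
    - [0, 0, 7]
    - [0, 0, 0]
  linear:
    - [1.3, 3.3, 0]
    - [1.3, 3.3, 0]
    - [1.3, 3.3, 0]
    - [1.3, 3.3, 0]
    - [1.3, 3.3, 0]
    - [1.3, 3.3, 0]
    - [1.3, 3.0, 0]
    - [0, 0, 0]
  gripper: [1, 1, 1, 1, 1, 1, 1, 1]

```text
time: 2.1
position: [0.5834, 0.065, 0.3122]
eef_rot: [-180.0, -0.3, 85.5]
force: [-1.9, 0.8, 0.2]
grip_width: 0.0854
```

```bash
cat > st.py <<'E'
from h import *
np.set_printoptions(precision=4,suppress=True)
o=ctrl.get_obs();[print(k,o[k]) for k in('time','joint_positions','position','eef_rot','force','wrist_torque','grip_width')]
E
cat > g.py <<'E'
import sys
from ov import *
tag=sys.argv[1]
for n in ("top","scene"):
    f=grab(n);pickle.dump(f,open(f"{n}_{tag}.pkl","wb"));save(f,f"pics/{n}_{tag}.png",None,1.25)
E
python3 st.py; python3 g.py 1; python3 - <<'E'
from ov import *
t=pickle.load(open("top_1.pkl","rb"));save(t,"pics/t1c.png",(225,40,385,200),3.7)
E
```

```text
time 2.1
joint_positions [ 23.9501  22.5164 -48.2375  85.9246  16.657   79.0263  60.1961]
position [0.5834 0.065  0.3122]
eef_rot [-179.957   -0.262   85.455]
force [-1.8787  0.8305  0.1969]
wrist_torque [-0.0021  0.1219 -0.0092]
grip_width 0.08539662092920122
```

View pics/t1c.png

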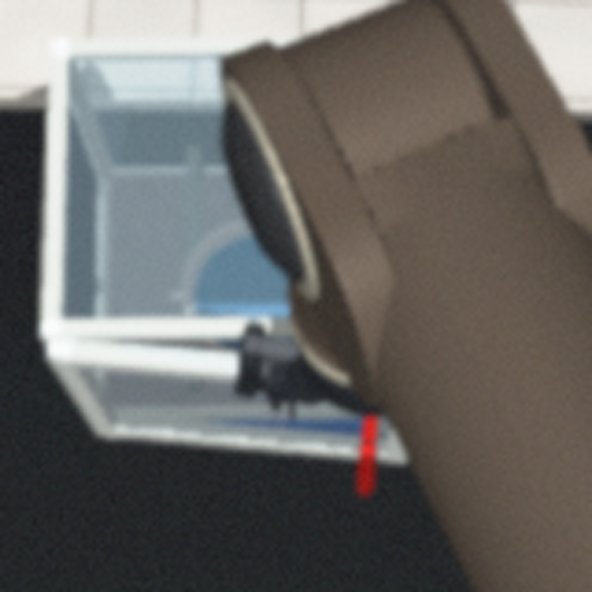

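Request:
send_rows:
  angular:
    - [0, 0, 0]
    - [0, 0, 0]
    - [0, 0, 0]
    - [0, 0, 0]
    - [0, 0, 0]
    - [0, 0, 0]
    - [0, 0, 0]
    - [0, 0, 0]
  linear:
    - [0.1, -0.2, -1.5]
    - [0.1, -0.2, -2]
    - [0, 0, -2]
    - [0, 0, -2]
    - [0, 0, -1.5]
    - [0, 0, -0.8]
    - [0, 0, 0]
    - [0, 0, 0]
  gripper: [1, 1, 1, 1, 1, 1, -1, -1]
  grip_force: 60

```text
time: 2.87
position: [0.5851, 0.0526, 0.2149]
eef_rot: [-180.0, 0.0, 84.5]
force: [-0.2, 0.9, -0.8]
grip_width: 0.0638
```

Request:
send_rows:
  angular:
    - [0, 0, 0]
    - [0, 0, 0]
    - [0, 0, 0]
    - [0, 0, 0]
    - [0, 0, 0]
    - [0, 0, 0]
  linear:
    - [0, 0, 0]
    - [0, 0, 0]
    - [0, 0, 0]
    - [0, 0, 0]
    - [0, 0, 0]
    - [0, 0, 0]
  gripper: [-1, -1, -1, -1, -1, -1]

```text
time: 3.37
position: [0.5867, 0.0615, 0.2166]
eef_rot: [179.7, -0.6, 84.9]
force: [5.1, 17.1, -1.9]
grip_width: 0.0065
```

```bash
python3 st.py
```

```text
time 3.3667
joint_positions [ 23.4995  26.3339 -46.652   93.9811  19.8874  67.9528  57.3285]
position [0.5867 0.0615 0.2166]
eef_rot [179.7113  -0.6211  84.9018]
force [ 5.1062 17.0844 -1.8968]
wrist_torque [ 3.8719 -1.1482  0.0315]
grip_width 0.006545709994036248
```

```bash
python3 g.py 2; python3 - <<'E'
from ov import *
t=pickle.load(open("top_2.pkl","rb"));save(t,"pics/t2c.png",(285,110,365,190),7)
t=pickle.load(open("scene_2.pkl","rb"));save(t,"pics/s2c.png",(240,150,340,250),5.5)
E
```

```text
(no output)
```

View pics/t2c.png

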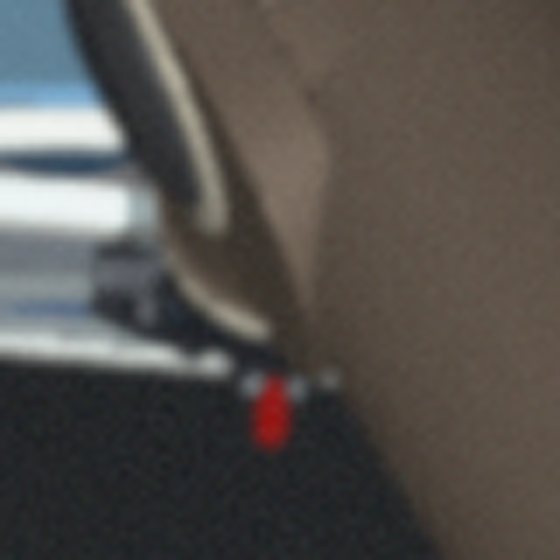

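View pics/s2c.png

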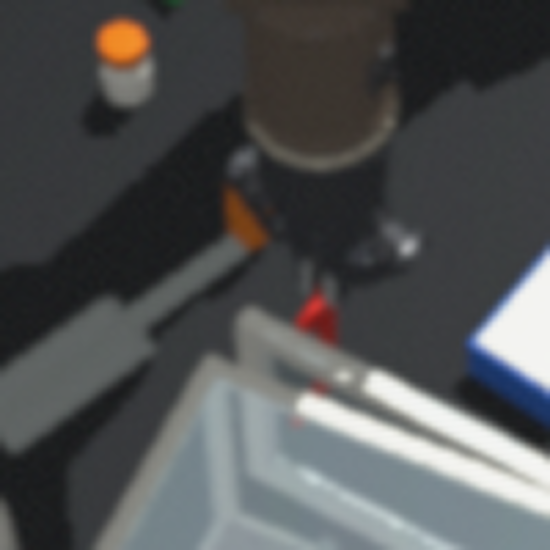

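```bash
python3 - <<'E'
from ov import *
cab=(.770,.1548,.023)
ths=.105+np.radians(np.cumsum([0,2,4]+[5]*16+[4,3]))
P=np.array([tf(doorpose(cab,th),(.22,-.046,.247)) for th in ths])
print(np.round(np.diff(P,axis=0)[:,:2]*100,2).tolist());print(P[0],P[-1],ths[-1])
E
```

```text
[[-0.75, 0.24], [-1.47, 0.55], [-1.78, 0.83], [-1.7, 0.98], [-1.61, 1.12], [-1.5, 1.26], [-1.39, 1.39], [-1.26, 1.5], [-1.12, 1.61], [-0.98, 1.7], [-0.83, 1.78], [-0.67, 1.84], [-0.51, 1.89], [-0.34, 1.93], [-0.17, 1.95], [0.0, 1.96], [0.17, 1.95], [0.34, 1.93], [0.39, 1.52], [0.36, 1.12]]
[0.58629097 0.06158318 0.247     ] [0.43830097 0.35213191 0.247     ] 1.7281562043547265
```

Request:
send_rows:
  angular:
    - [0, 0, -2]
    - [0, 0, -4]
    - [0, 0, -5]
    - [0, 0, -5]
    - [0, 0, -5]
  linear:
    - [-0.75, 0.24, 0]
    - [-1.47, 0.55, 0]
    - [-1.78, 0.83, 0]
    - [-1.7, 0.98, 0]
    - [-1.61, 1.12, 0]
  gripper: [-1, -1, -1, -1, -1]

```text
time: 3.88
position: [0.5151, 0.0979, 0.2167]
eef_rot: [179.7, -0.8, 63.6]
force: [16.6, 19.7, -10.7]
grip_width: 0.0067
```

```bash
python3 st.py
```

```text
time 3.8833
joint_positions [ 20.751   18.4126 -45.0227 103.0688  14.0871  63.5959  34.6045]
position [0.5151 0.0979 0.2167]
eef_rot [179.7319  -0.7968  63.5647]
force [ 16.6002  19.6783 -10.7292]
wrist_torque [ 4.2027 -3.5142 -0.0065]
grip_width 0.006721596244177795
```

Request:
send_rows:
  angular:
    - [0, 0, -5]
    - [0, 0, -5]
    - [0, 0, -5]
    - [0, 0, -5]
    - [0, 0, -5]
    - [0, 0, -5]
    - [0, 0, -5]
    - [0, 0, -5]
  linear:
    - [-1.5, 1.36, 0]
    - [-1.39, 1.49, 0]
    - [-1.26, 1.5, 0]
    - [-1.12, 1.61, 0]
    - [-0.98, 1.7, 0]
    - [-0.83, 1.78, 0]
    - [-0.67, 1.84, 0]
    - [-0.51, 1.89, 0]
  gripper: [-1, -1, -1, -1, -1, -1, -1, -1]

```text
time: 4.55
position: [0.4325, 0.2243, 0.2166]
eef_rot: [180.0, -0.5, 23.3]
force: [12.5, 0.6, -1.8]
grip_width: 0.0064
```

```bash
python3 st.py
```

```text
time 4.55
joint_positions [  3.5861  13.7984 -42.7675 107.6372  10.7317  62.0864 -20.0409]
position [0.4325 0.2243 0.2166]
eef_rot [179.9762  -0.4929  23.2977]
force [12.4507  0.6327 -1.7669]
wrist_torque [ 0.2757 -2.6721  0.0544]
grip_width 0.006396789663558909
```

Request:
send_rows:
  angular:
    - [0, 0, -5]
    - [0, 0, -5]
    - [0, 0, -5]
    - [0, 0, -5]
    - [0, 0, -5]
    - [0, 0, -4]
    - [0, 0, -3]
    - [0, 0, 0]
  linear:
    - [-0.34, 1.93, 0]
    - [-0.17, 1.95, 0]
    - [0, 1.96, 0]
    - [0.17, 1.95, 0]
    - [0.34, 1.93, 0]
    - [0.39, 1.52, 0]
    - [0.36, 1.12, 0]
    - [0, 0, 0]
  gripper: [-1, -1, -1, -1, -1, -1, -1, -1]

```text
time: 5.22
position: [0.4379, 0.3495, 0.2165]
eef_rot: [-179.8, -0.2, -8.5]
force: [0.7, 0.8, 8.4]
grip_width: 0.0064
```

```bash
python3 st.py
```

```text
time 5.2167
joint_positions [-14.3051  20.9361 -37.6862  98.3246  13.9285  65.1955 -64.5041]
position [0.4379 0.3495 0.2165]
eef_rot [-179.7579   -0.1518   -8.513 ]
force [0.6783 0.7652 8.4086]
wrist_torque [ 0.1985 -0.0907 -0.0734]
grip_width 0.006424305801616635
```

Request:
send_rows:
  angular:
    - [0, 0, 0]
    - [0, 0, 0]
    - [0, 0, 0]
    - [0, 0, 0]
    - [0, 0, 0]
    - [0, 0, 0]
    - [0, 0, 0]
    - [0, 0, 0]
  linear:
    - [0, 0, 0]
    - [0, 0, 0]
    - [0, 0, 0]
    - [0, 0, 0]
    - [0, 0, 1]
    - [0, 0, 2.5]
    - [0, 0, 3.5]
    - [0, 0, 3]
  gripper: [1, 1, 1, 1, 1, 1, 1, 1]

```text
time: 5.88
position: [0.4366, 0.3457, 0.3169]
eef_rot: [-180.0, 0.0, -8.4]
force: [0.4, 0.4, 0.2]
grip_width: 0.0855
```

```bash
python3 st.py; python3 g.py 3
```

```text
time 5.8833
joint_positions [-13.0201  16.6768 -38.634   89.9399  10.5735  77.1074 -61.2726]
position [0.4366 0.3457 0.3169]
eef_rot [-179.9936    0.0165   -8.4277]
force [0.4313 0.4128 0.1699]
wrist_torque [ 0.0148 -0.08    0.0124]
grip_width 0.08548983277266006
```

View pics/top_3.png

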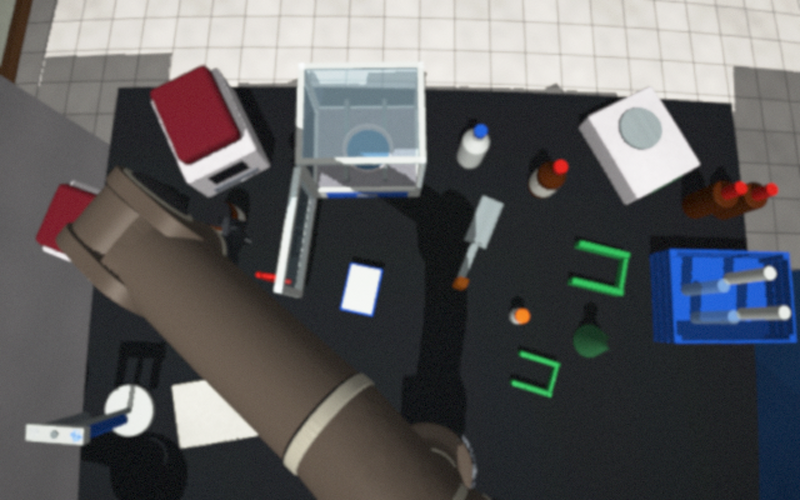

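View pics/scene_3.png

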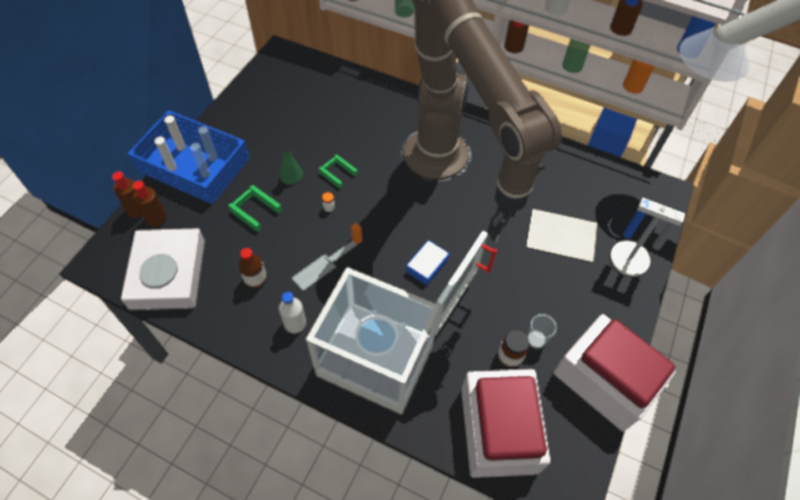

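```bash
python3 - <<'E'
from ov import *
s=pickle.load(open("scene_3.pkl","rb"));t=pickle.load(open("top_3.pkl","rb"))
cab=(.770,.1548,.023);lif=(.6084,-.146,-.403);st=(.4884,-.4236,-1.799)
dc=(.7455,.147)
draw(t,circ(dc,.058,.126),"pics/t3d.png",(255,80,335,160),7)
draw(s,circ(dc,.058,.126),"pics/s3d.png",(255,220,345,310),6.5)
A=lifter(lif)+stand(st)+box(st,.055,.065,-.054,.054,0,.03)
draw(t,A,"pics/t3r.png",(350,140,520,250),4.5)
draw(s,A,"pics/s3r.png",(170,130,310,240),5)
E
```

View pics/t3d.png

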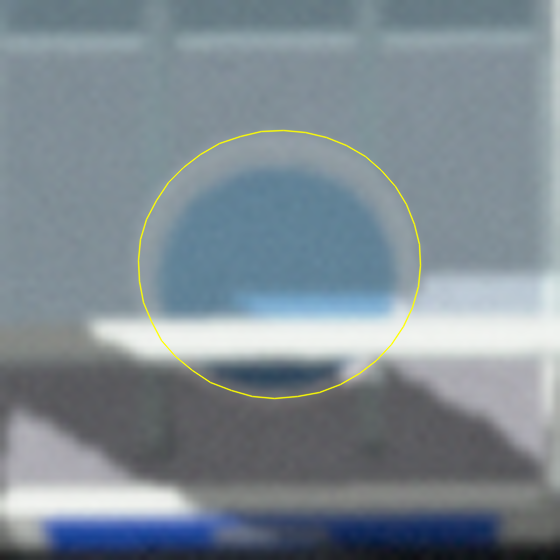

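View pics/s3d.png

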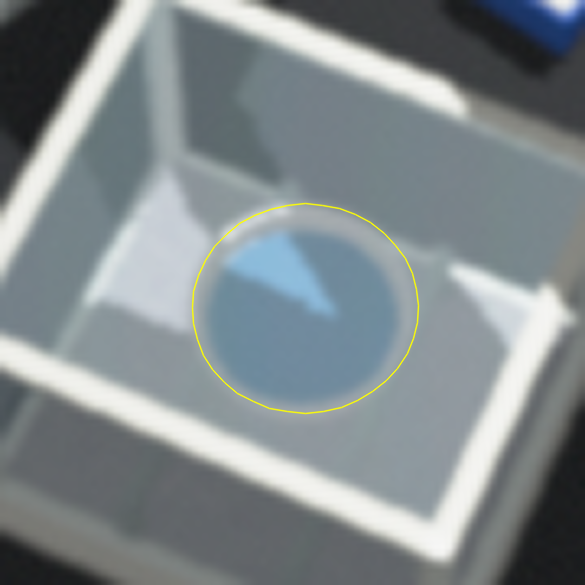

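View pics/t3r.png

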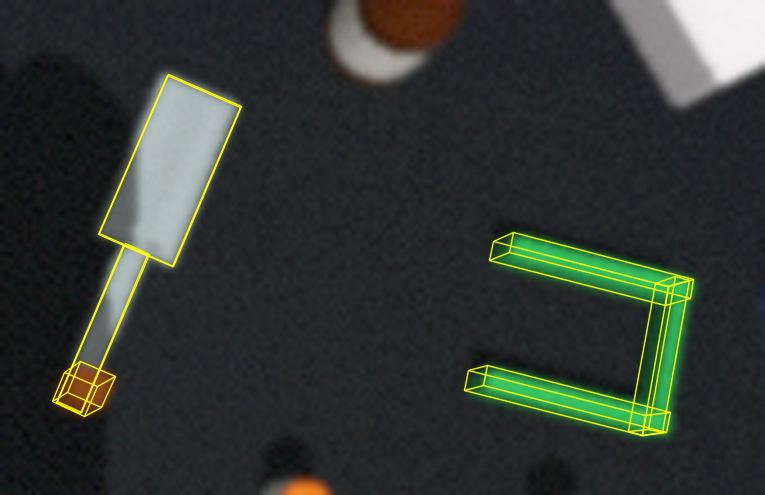

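View pics/s3r.png

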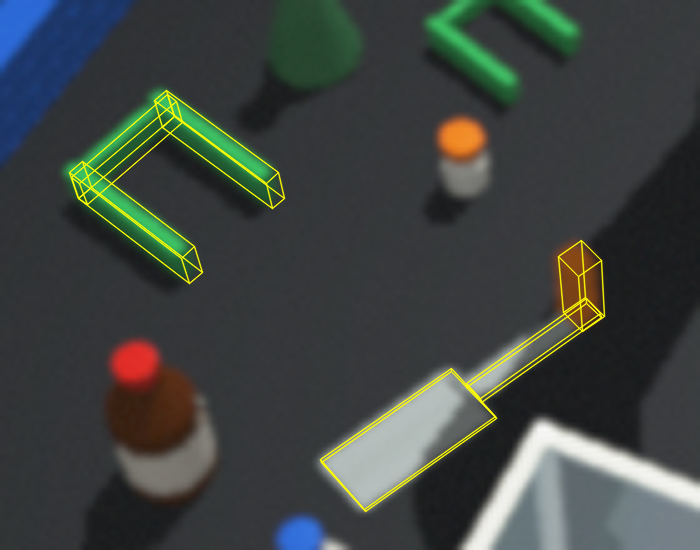

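```bash
python3 - <<'E'
from ov import *
s=pickle.load(open("scene_3.pkl","rb"));t=pickle.load(open("top_3.pkl","rb"))
save(t,"pics/t3s.png",(445,180,515,245),9);save(s,"pics/s3s.png",(175,140,235,195),11)
E
```

```text
(no output)
```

View pics/t3s.png

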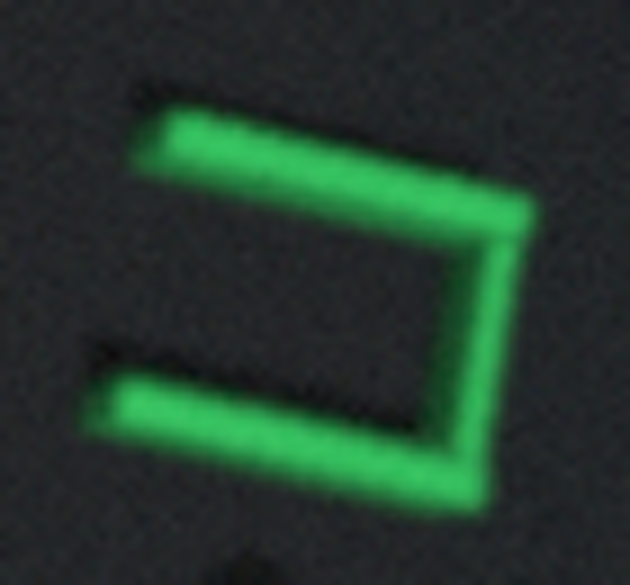

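View pics/s3s.png

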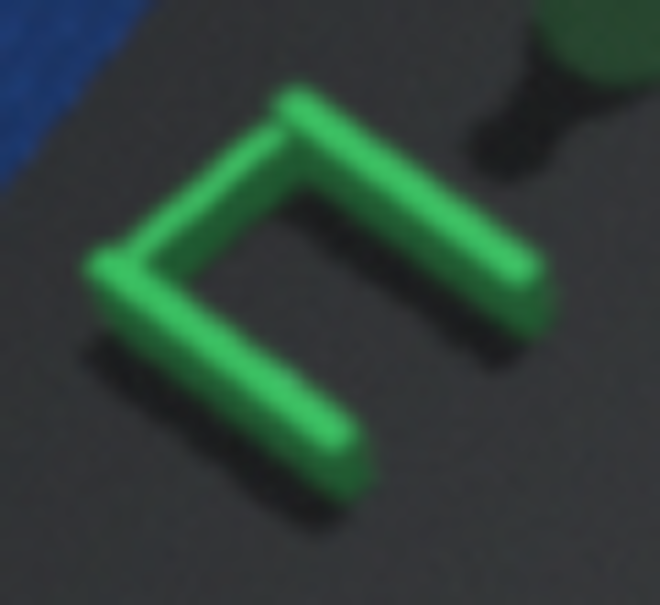

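```bash
python3 - <<'E'
from ov import *
np.set_printoptions(precision=4,suppress=True)
s=pickle.load(open("scene_3.pkl","rb"));t=pickle.load(open("top_3.pkl","rb"))
T=lambda u,v:crop((u,v),(445,180),9);S=lambda u,v:crop((u,v),(175,140),11)
z=.036
a=[(t,T(172,106),(-.065,.054,z)),(t,T(542,196),(.065,.054,z)),(t,T(158,146),(-.065,.04,z)),(t,T(530,234),(.065,.04,z)),(t,T(108,420),(-.065,-.054,z)),(t,T(122,376),(-.065,-.04,z)),(t,T(487,515),(.065,-.054,z))]
b=[(s,S(545,262),(-.065,-.054,z)),(s,S(508,290),(-.065,-.04,z)),(s,S(300,84),(.065,-.054,z)),(s,S(270,106),(.065,-.04,z)),(s,S(84,265),(.065,.054,z)),(s,S(112,243),(.065,.04,z)),(s,S(357,425),(-.065,.04,z)),(s,S(325,450),(-.065,.054,z))]
for o in(a,b,a+b):
    p,r=fitpose(o,[.488,-.424,-1.8]);print(p,np.degrees(p[2]));print(np.abs(r).mean())
st=p
A=stand(st)+box(st,.055,.065,-.054,.054,0,.03)
draw(t,A,"pics/t3s2.png",(445,180,515,245),9);draw(s,A,"pics/s3s2.png",(175,140,235,195),11)
E
```

```text
[ 0.4875 -0.4245 -1.7893] -102.51968064971675
0.44689874571241106
[ 0.4888 -0.4298 -1.8037] -103.34621445192954
0.1903743458986682
[ 0.4882 -0.4268 -1.7916] -102.64940593423712
0.5185102687573514
```

View pics/t3s2.png

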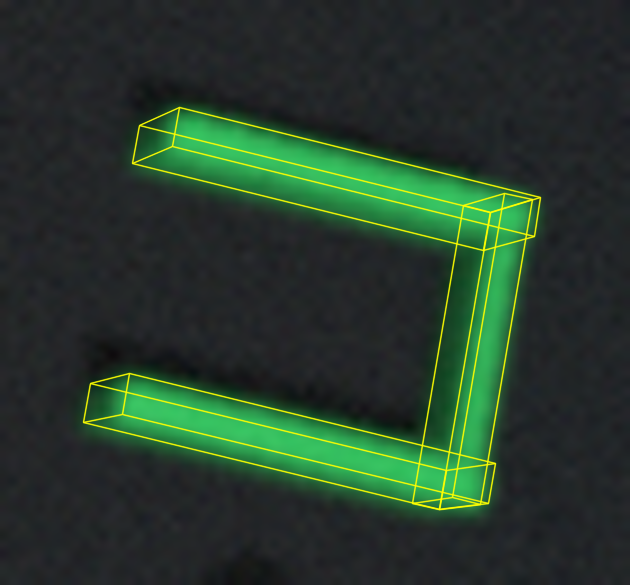

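View pics/s3s2.png

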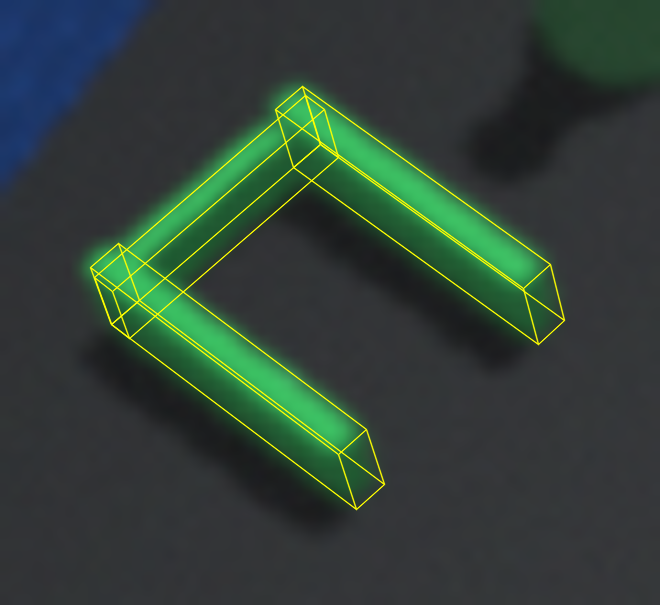

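Request:
send_rows:
  angular:
    - [0, 0, 0]
    - [0, 0, -2]
    - [0, 0, -2]
    - [0, 0, -2]
    - [0, 0, -2]
    - [0, 0, -2]
    - [0, 0, -2]
    - [0, 0, -2]
  linear:
    - [0, -2, 0]
    - [0, -3.5, 0]
    - [0, -3.5, 0]
    - [0, -3.5, 0]
    - [0.1, -3.5, 0]
    - [0.1, -3.5, -1]
    - [0.1, -3.5, -1.5]
    - [0.1, -3.5, -2]
  gripper: [1, 1, 1, 1, 1, 1, 1, 1]

```text
time: 6.65
position: [0.4412, 0.0793, 0.2706]
eef_rot: [-179.9, -0.2, -22.6]
force: [1.0, 0.1, -0.8]
grip_width: 0.0857
```

Request:
send_rows:
  angular:
    - [0, 0, -0.7]
    - [0, 0, 0]
    - [0, 0, 0]
    - [0, 0, 0]
    - [0, 0, 0]
    - [0, 0, 0]
    - [0, 0, 0]
  linear:
    - [0.1, -3.5, -2]
    - [0.1, -3.5, -2]
    - [0, -3.5, -2]
    - [0, -3, -2]
    - [0, -1.8, -2]
    - [0, 0, -1]
    - [0, 0, 0]
  gripper: [1, 1, 1, 1, 1, 1, 1]

```text
time: 7.23
position: [0.4411, -0.0727, 0.1577]
eef_rot: [180.0, 0.2, -23.3]
force: [0.1, 0.1, -0.9]
grip_width: 0.0852
```

```bash
python3 st.py; python3 g.py 4; python3 - <<'E'
from ov import *
t=pickle.load(open("scene_4.pkl","rb"));save(t,"pics/s4c.png",(230,130,330,230),5.5)
E
```

```text
time 7.2333
joint_positions [ 21.2108  10.9316 -20.2429 117.2485   4.6737  52.7967 -24.8186]
position [ 0.4411 -0.0727  0.1577]
eef_rot [179.9542   0.2231 -23.2803]
force [ 0.0708  0.101  -0.9493]
wrist_torque [-0.039   0.0418 -0.0239]
grip_width 0.08524342436341606
```

View pics/s4c.png

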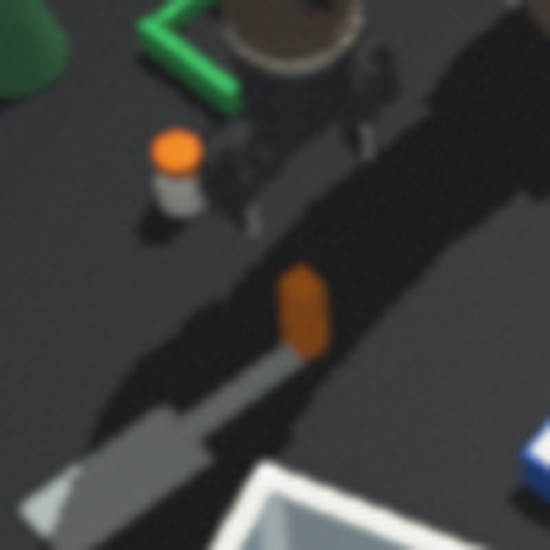

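View pics/top_4.png

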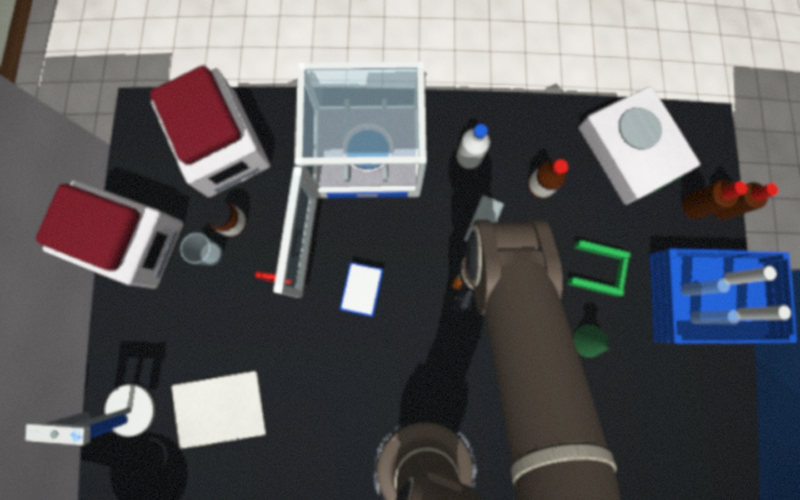

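Request:
send_rows:
  angular:
    - [0, 0, 0]
    - [0, 0, 0]
    - [0, 0, 0]
    - [0, 0, 0]
    - [0, 0, 0]
    - [0, 0, 0]
    - [0, 0, 0]
    - [0, 0, 0]
  linear:
    - [0.1, -0.2, -2]
    - [0, 0, -2.5]
    - [0, 0, -2.5]
    - [0, 0, -2]
    - [0, 0, -1.5]
    - [0, 0, -0.7]
    - [0, 0, 0]
    - [0, 0, 0]
  gripper: [1, 1, 1, 1, 1, 1, 1, -1]
  grip_force: 90

```text
time: 8.0
position: [0.4448, -0.0733, 0.0486]
eef_rot: [-180.0, -0.1, -23.1]
force: [0.3, -0.5, 0.6]
grip_width: 0.0756
```

Request:
send_rows:
  angular:
    - [0, 0, 0]
    - [0, 0, 0]
    - [0, 0, 0]
    - [0, 0, 0]
    - [0, 0, 0]
    - [0, 0, 0]
  linear:
    - [0, 0, 0]
    - [0, 0, 0]
    - [0, 0, 0]
    - [0, 0, 0]
    - [0, 0, 0]
    - [0, 0, 0]
  gripper: [-1, -1, -1, -1, -1, -1]

```text
time: 8.5
position: [0.4448, -0.0742, 0.0486]
eef_rot: [-180.0, -0.1, -23.1]
force: [-0.6, -0.4, 8.2]
grip_width: 0.0191
```

```bash
python3 st.py
```

```text
time 8.5
joint_positions [ 18.622   20.7758 -18.2731 122.9965  10.5514  37.5524 -30.0703]
position [ 0.4448 -0.0742  0.0486]
eef_rot [-179.9802   -0.1104  -23.1475]
force [-0.6394 -0.3664  8.2281]
wrist_torque [0.0525 0.2724 0.0226]
grip_width 0.01910763306878711
```

Request:
send_rows:
  angular:
    - [0, 0, 0]
    - [0, 0, 0]
    - [0, 0, 0]
    - [0, 0, 0]
    - [0, 0, 2]
    - [0, 0, 3]
    - [0, 0, 3]
    - [0, 0, 3]
  linear:
    - [0, 0, 0.8]
    - [0, 0, 1.5]
    - [-1, 0, 2]
    - [-1.5, 0, 2]
    - [-1.5, 1, 1.5]
    - [-0.5, 2, 1]
    - [0, 2.5, 0]
    - [0, 2.5, 0]
  gripper: [-1, -1, -1, -1, -1, -1, -1, -1]

```text
time: 9.17
position: [0.3985, 0.0062, 0.1368]
eef_rot: [180.0, -0.1, -12.1]
force: [-0.5, 0.2, -1.7]
grip_width: 0.0193
```

Request:
send_rows:
  angular:
    - [0, 0, 3]
    - [0, 0, 3]
    - [0, 0, 3]
    - [0, 0, 3]
    - [0, 0, 1.4]
    - [0, 0, 0]
    - [0, 0, 0]
  linear:
    - [0, 2.8, 0]
    - [0, 2.8, 0]
    - [0, 2.8, 0]
    - [0, 2.5, 0]
    - [0, 2, 0]
    - [0, 1.1, 0]
    - [0, 0, 0]
  gripper: [-1, -1, -1, -1, -1, -1, -1]

```text
time: 9.75
position: [0.3984, 0.1486, 0.136]
eef_rot: [-179.9, 0.0, 1.5]
force: [-0.1, -0.2, -2.6]
grip_width: 0.0194
```

```bash
python3 st.py; python3 g.py 5; python3 - <<'E'
from ov import *
o=ctrl.get_obs();p=o["position"];yaw=np.radians(o["eef_rot"][2])
L=(p[0]+.18*np.cos(yaw),p[1]+.18*np.sin(yaw),yaw);dz=p[2]-.0486
S=[([a[0],a[1],a[2]+dz],[b[0],b[1],b[2]+dz]) for a,b in lifter(L)]
t=pickle.load(open("top_5.pkl","rb"));s=pickle.load(open("scene_5.pkl","rb"))
draw(t,S,"pics/t5.png",(255,80,375,250),3.5);draw(s,S,"pics/s5.png",(240,150,350,250),6)
E
```

```text
time 9.75
joint_positions [  3.3861  11.9963 -33.8508 120.809    8.6782  49.4781 -34.0608]
position [0.3984 0.1486 0.136 ]
eef_rot [-179.9304    0.0025    1.4811]
force [-0.1038 -0.1677 -2.5896]
wrist_torque [ 0.0269  0.0972 -0.0207]
grip_width 0.019414084191023452
```

View pics/t5.png

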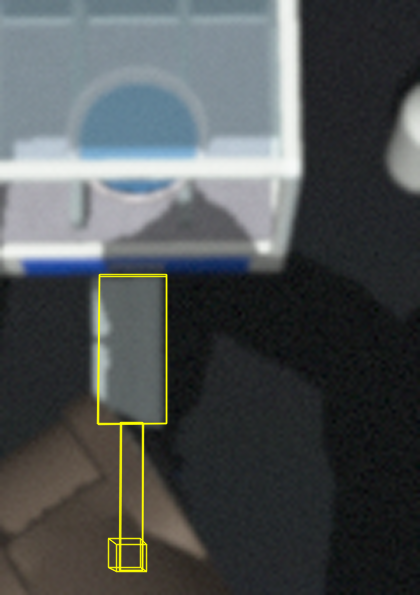

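View pics/s5.png

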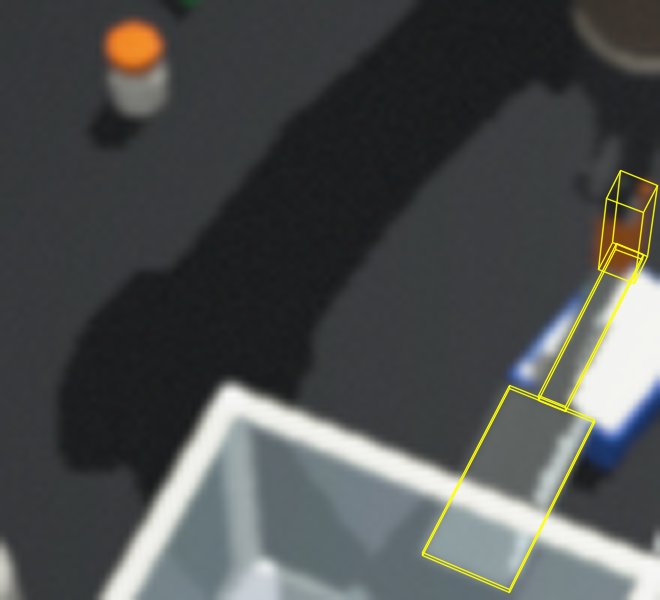

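```bash
python3 - <<'E'
from ov import *
t=pickle.load(open("top_5.pkl","rb"));s=pickle.load(open("scene_5.pkl","rb"))
save(t,"pics/t5b.png",(270,140,320,210),8);save(s,"pics/s5b.png",(300,190,350,255),8)
E
```

```text
(no output)
```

View pics/t5b.png

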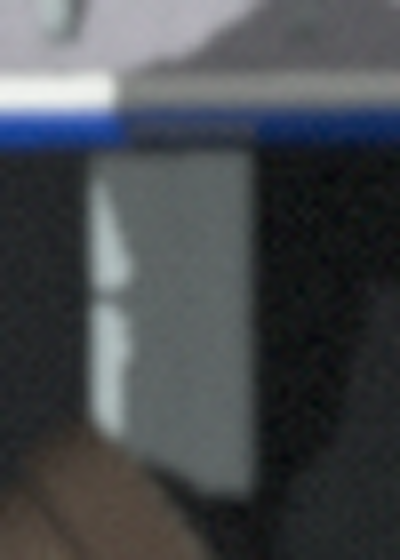

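View pics/s5b.png

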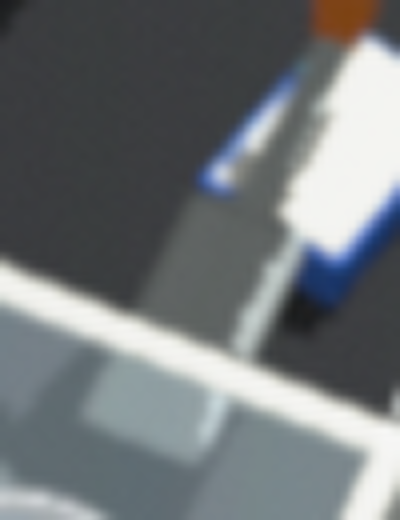

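```bash
python3 - <<'E'
from ov import *
np.set_printoptions(precision=4,suppress=True)
t=pickle.load(open("top_5.pkl","rb"));s=pickle.load(open("scene_5.pkl","rb"))
T=lambda u,v:crop((u,v),(270,140),8);S=lambda u,v:crop((u,v),(300,190),8)
z=.0914
print(atz(t,*T(91,250),z),atz(t,*T(256,250),z),atz(t,*T(256,492),z))
for p in [(80,415),(195,468),(190,198),(308,235)]: print(atz(s,*S(*p),z))
o=ctrl.get_obs();p=o["position"];yaw=np.radians(o["eef_rot"][2])
L=(p[0]+.18*np.cos(yaw),p[1]+.18*np.sin(yaw),yaw)
for m in [(.055,-.028,0),(.055,.028,0),(-.07,-.028,0),(-.07,.028,0)]: print(tf(L,m))
E
```

```text
[0.5944 0.1836 0.0914] [0.5956 0.1238 0.0914] [0.507  0.1215 0.0914]
[0.634  0.1218 0.0914]
[0.6347 0.1781 0.0914]
[0.5134 0.1177 0.0914]
[0.507  0.1737 0.0914]
[np.float64(0.6339818725673667), np.float64(0.1230949248094449), 0]
[np.float64(0.6326973661200102), np.float64(0.17908019111395307), 0]
[np.float64(0.5090147602805181), np.float64(0.12022772291802405), 0]
[np.float64(0.5077302538331615), np.float64(0.17621298922253223), 0]
```

Request:
send_rows:
  angular:
    - [0, 0, 0]
    - [0, 0, 0]
    - [0, 0, 0]
    - [0, 0, 0]
    - [0, 0, 0]
    - [0, 0, 0]
    - [0, 0, 0]
    - [0, 0, 0]
  linear:
    - [0, -0.6, 0]
    - [0.7, 0, 0]
    - [1.5, 0.03, 0]
    - [1.5, 0.03, 0]
    - [1.5, 0.03, 0]
    - [1.5, 0.03, 0]
    - [1, 0.03, 0]
    - [0, 0, 0]
  gripper: [-1, -1, -1, -1, -1, -1, -1, -1]

```text
time: 10.52
position: [0.4781, 0.1403, 0.1355]
eef_rot: [-180.0, -0.0, 1.1]
force: [0.2, -0.7, -2.6]
grip_width: 0.0194
```

```bash
python3 st.py; python3 g.py 6; python3 - <<'E'
from ov import *
t=pickle.load(open("top_6.pkl","rb"));s=pickle.load(open("scene_6.pkl","rb"))
save(t,"pics/t6.png",(250,80,340,190),5.4);save(s,"pics/s6.png",(250,200,350,300),5.8)
E
```

```text
time 10.5167
joint_positions [  3.7055  18.8819 -31.0299 111.9266  12.1716  52.3205 -32.3403]
position [0.4781 0.1403 0.1355]
eef_rot [-179.9818   -0.046     1.1049]
force [ 0.1657 -0.6757 -2.5634]
wrist_torque [0.014  0.1658 0.0014]
grip_width 0.019444771801668335
```

View pics/t6.png

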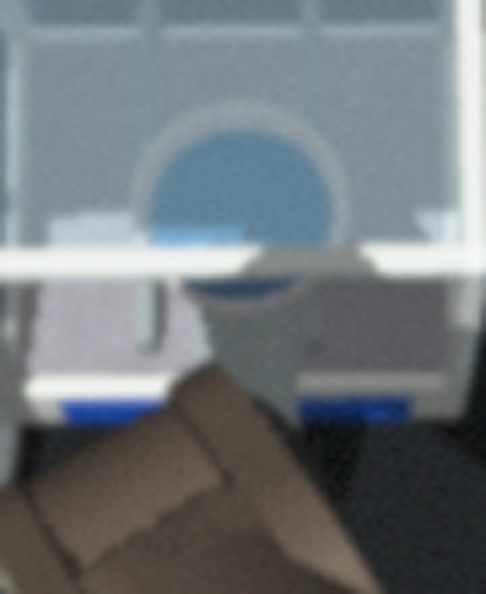

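View pics/s6.png

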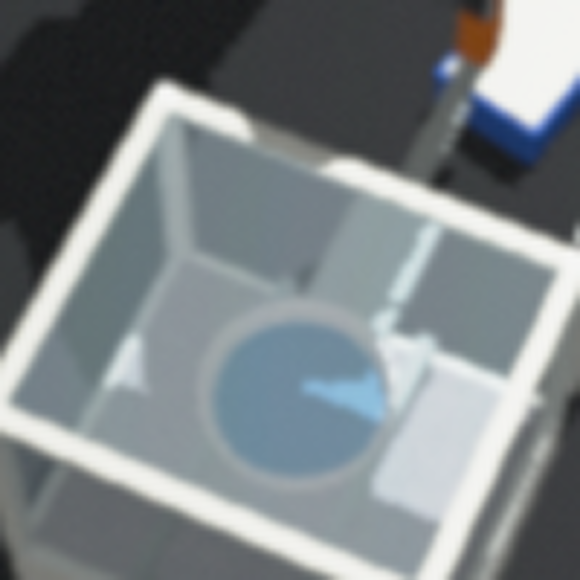

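Request:
send_rows:
  angular:
    - [0, 0, 0.2]
    - [0, 0, 0]
    - [0, 0, 0]
    - [0, 0, 0]
    - [0, 0, 0]
    - [0, 0, 0]
    - [0, 0, 0]
    - [0, 0, 0]
  linear:
    - [0.5, 0.1, 0]
    - [1.2, 0.1, 0]
    - [1.5, 0.1, 0]
    - [1.5, 0.1, 0]
    - [1.5, 0.1, 0]
    - [1.0, 0.05, 0]
    - [0.5, 0, 0]
    - [0, 0, 0]
  gripper: [-1, -1, -1, -1, -1, -1, -1, -1]

```text
time: 11.28
position: [0.5533, 0.1469, 0.1355]
eef_rot: [-180.0, 0.0, 1.5]
force: [-1.2, -0.3, -3.1]
grip_width: 0.0193
```

```bash
python3 st.py; python3 g.py 7; python3 - <<'E'
from ov import *
t=pickle.load(open("top_7.pkl","rb"));s=pickle.load(open("scene_7.pkl","rb"))
save(s,"pics/s7.png",(250,200,350,300),5.8)
E
```

```text
time 11.2833
joint_positions [  2.3941  25.5791 -29.1752 102.0325  14.6657  56.1734 -31.1703]
position [0.5533 0.1469 0.1355]
eef_rot [-179.9938    0.008     1.455 ]
force [-1.1782 -0.3312 -3.0776]
wrist_torque [-0.0037  0.1604  0.0135]
grip_width 0.019305198512712823
```

View pics/s7.png

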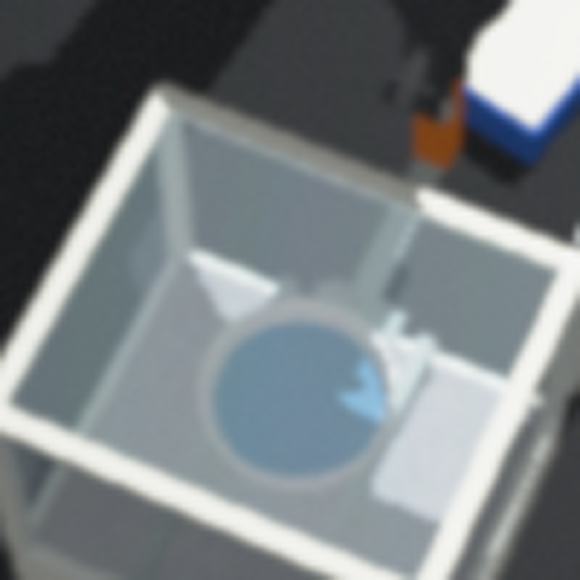

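Request:
send_rows:
  angular:
    - [0, 0, 0]
    - [0, 0, 0]
    - [0, 0, 0]
    - [0, 0, 0]
    - [0, 0, 0]
    - [0, 0, 0]
    - [0, 0, 0]
    - [0, 0, 0]
  linear:
    - [0, 0, 0.5]
    - [0, 0, 0.5]
    - [0, 0, 0.2]
    - [0, 0, 0.2]
    - [0, 0, 0.2]
    - [0, 0, 0.2]
    - [0, 0, 0.2]
    - [0, 0, 0.2]
  gripper: [-1, -1, -1, -1, -1, -1, -1, -1]

```text
time: 12.05
position: [0.5527, 0.1469, 0.1576]
eef_rot: [180.0, 0.0, 1.5]
force: [0.4, -0.2, -3.0]
grip_width: 0.0197
```

Request:
send_rows:
  angular:
    - [0, 0, 0]
    - [0, 0, 0]
    - [0, 0, 0]
    - [0, 0, 0]
    - [0, 0, 0]
  linear:
    - [0, 0, 0.3]
    - [0, 0, 0.5]
    - [0, 0, 0.5]
    - [0, 0, 0.4]
    - [0, 0, 0]
  gripper: [-1, -1, -1, -1, -1]

```text
time: 12.47
position: [0.5535, 0.1472, 0.1759]
eef_rot: [-180.0, -0.1, 1.5]
force: [0.2, 0.0, -3.5]
grip_width: 0.0191
```

```bash
python3 st.py; python3 g.py 8; python3 - <<'E'
from ov import *
t=pickle.load(open("top_8.pkl","rb"));s=pickle.load(open("scene_8.pkl","rb"))
save(s,"pics/s8.png",(250,180,350,300),5)
o=ctrl.get_obs();print(o["position"][2]-.0486)
E
```

```text
time 12.4667
joint_positions [  3.1085  23.0925 -29.9317  99.6392  12.9991  60.6169 -29.7755]
position [0.5535 0.1472 0.1759]
eef_rot [-179.9754   -0.1007    1.4646]
force [ 0.2168  0.0316 -3.5029]
wrist_torque [0.0021 0.3761 0.037 ]
grip_width 0.01912228868296962
0.12630843875278555
```

View pics/s8.png

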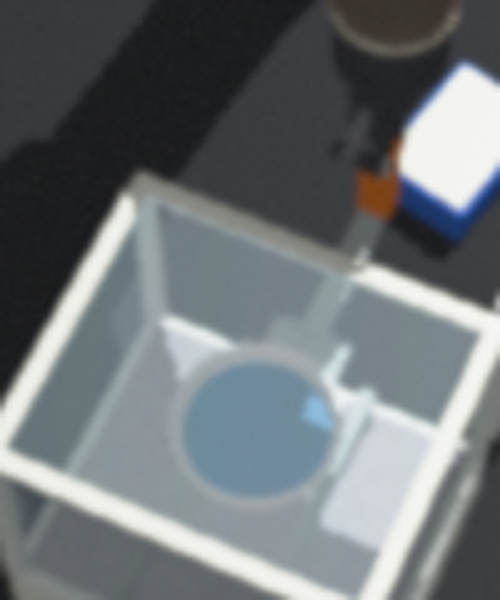

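Request:
send_rows:
  angular:
    - [0, 0, 0]
    - [0, 0, 0]
    - [0, 0, 0]
    - [0, 0, 0]
    - [0, 0, 0]
    - [0, 0, 0]
    - [0, 0, 0]
    - [0, 0, 0]
  linear:
    - [-0.3, 0, 0]
    - [-0.7, -0.02, 0]
    - [-1, -0.03, 0]
    - [-1.3, -0.03, 0]
    - [-1.5, -0.04, 0]
    - [-1.5, -0.04, 0]
    - [-1.5, -0.04, 0]
    - [-1.5, -0.04, 0]
  gripper: [-1, -1, -1, -1, -1, -1, -1, -1]

```text
time: 13.23
position: [0.458, 0.1444, 0.1744]
eef_rot: [180.0, 0.0, 1.5]
force: [-0.3, -1.0, -3.4]
grip_width: 0.0195
```

Request:
send_rows:
  angular:
    - [0, 0, 0]
    - [0, 0, 0]
    - [0, 0, 0]
    - [0, 0, 0]
    - [0, 0, 0]
    - [0, 0, 0]
    - [0, 0, 0]
    - [0, 0, 0]
  linear:
    - [-1.5, -0.04, 0]
    - [-1.5, -0.04, 0]
    - [-1.5, -0.04, 0.2]
    - [-1.2, -0.04, 0.5]
    - [-0.9, -0.03, 0.8]
    - [-0.5, -0.02, 1]
    - [-0.2, 0, 1]
    - [0, 0, 1]
  gripper: [-1, -1, -1, -1, -1, -1, -1, -1]

```text
time: 13.9
position: [0.3865, 0.1425, 0.2208]
eef_rot: [180.0, -0.0, 1.5]
force: [0.6, 0.4, -3.3]
grip_width: 0.0197
```

```bash
python3 st.py; python3 g.py 9
```

```text
time 13.9
joint_positions [  6.5234   3.8673 -34.5435 116.0632   2.5562  60.7374 -27.7205]
position [0.3865 0.1425 0.2208]
eef_rot [179.9822  -0.0497   1.4873]
force [ 0.6021  0.4178 -3.2504]
wrist_torque [-0.0114  0.3411  0.0256]
grip_width 0.01965213003888633
```

View pics/scene_9.png

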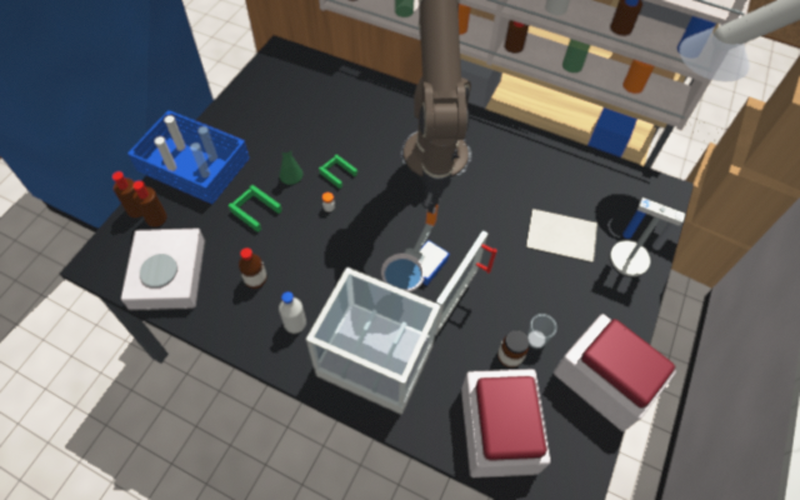

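View pics/top_9.png

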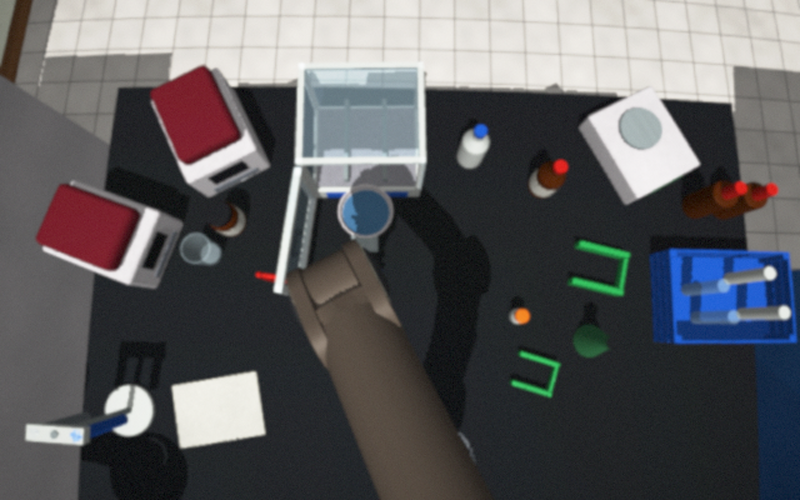

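```bash
cat > dish.py <<'E'
import sys
from ov import *
np.set_printoptions(precision=4,suppress=True)
tag=sys.argv[1]; zb=float(sys.argv[2])
o=ctrl.get_obs();p=o["position"];yaw=np.radians(o["eef_rot"][2]);c,s_=np.cos(yaw),np.sin(yaw)
for n in("top","scene"):
    f=pickle.load(open(f"{n}_{tag}.pkl","rb")); im=np.array(f["pixels"])
    hsv=cv2.cvtColor(im,cv2.COLOR_RGB2HSV)
    m=cv2.inRange(hsv,(95,70,70),(112,190,220))
    k,lab,st,ce=cv2.connectedComponentsWithStats(m)
    for i in range(1,k):
        if st[i,4]>250:
            X=atz(f,*ce[i],zb); d=X[:2]-p[:2]; print(n,ce[i],st[i],X,"rel",c*d[0]+s_*d[1],-s_*d[0]+c*d[1])
E
python3 dish.py 9 .180
python3 - <<'E'
from ov import *
t=pickle.load(open("top_9.pkl","rb"));s=pickle.load(open("scene_9.pkl","rb"))
o=ctrl.get_obs();p=o["position"];yaw=np.radians(o["eef_rot"][2]);c,s_=np.cos(yaw),np.sin(yaw)
d=(p[0]+.192*c+.005*s_,p[1]+.192*s_-.005*c)
A=circ(d,.058,.196)+circ(d,.055,.176)
draw(t,A,"pics/t9d.png",(250,130,340,210),5);draw(s,A,"pics/s9d.png",(290,180,370,250),7)
E
```

```text
top [292.1592 169.6699] [ 274  152   37   36 1024] [0.5775 0.1447 0.18  ] rel 0.1890650283082121 -0.003027034652363185
top [569.3409 227.9713] [545 212  67  26 487] [ 0.4347 -0.6081  0.18  ] rel 0.027212925775632314 -0.7519914170364919
top [582.3686 253.2231] [552 242  82  19 605] [ 0.3667 -0.6419  0.18  ] rel -0.04159454322647648 -0.7840639469971299
top [626.9435 289.3219] [602 270  38  44 584] [ 0.2687 -0.7715  0.18  ] rel -0.14284728741037722 -0.9111215161593559
scene [80.0614 78.6058] [    0     0   200   182 24379] [ 0.4267 -1.057   0.18  ] rel 0.007870456821431476 -1.200602151964647
scene [488.7966 107.5593] [471  87  37  38 590] [-0.181   0.5193  0.18  ] rel -0.5596719778477147 0.39064920085044563
scene [322.1395 218.7269] [308 208  29  23 509] [0.5777 0.1412 0.18  ] rel 0.18913740539170604 -0.0065841641896674736
```

View pics/t9d.png

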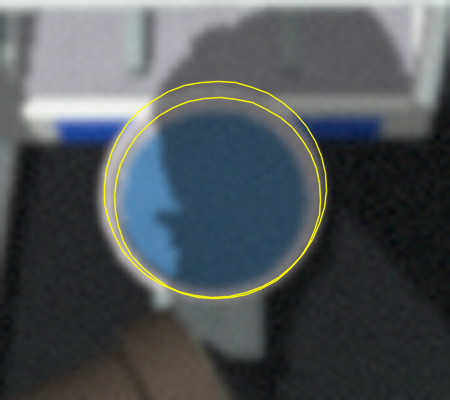

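View pics/s9d.png

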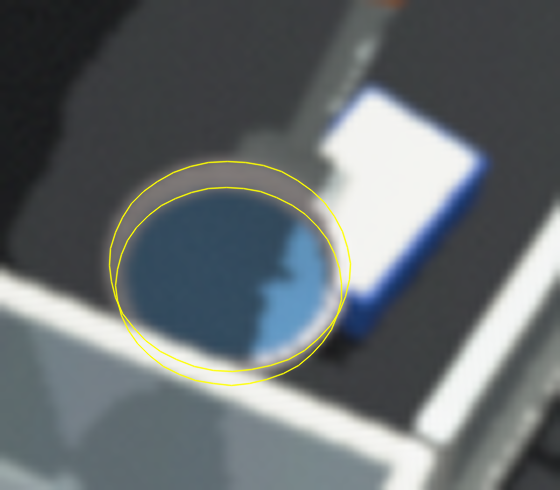

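Request:
send_rows:
  angular:
    - [0, 0, -0.5]
    - [0, 0, -1]
    - [0, 0, -1.5]
    - [0, 0, -2]
    - [0, 0, -2.5]
    - [0, 0, -3]
    - [0, 0, -3.5]
    - [0, 0, -4]
  linear:
    - [0, -0.2, 0]
    - [0, -0.4, 0]
    - [0, -0.6, 0]
    - [0, -0.8, 0]
    - [0.1, -1, 0]
    - [0.2, -1.2, 0]
    - [0.3, -1.4, 0]
    - [0.4, -1.5, 0]
  gripper: [-1, -1, -1, -1, -1, -1, -1, -1]

```text
time: 14.67
position: [0.397, 0.0698, 0.2196]
eef_rot: [180.0, -0.0, -16.9]
force: [0.2, -1.3, -3.2]
grip_width: 0.0191
```

Request:
send_rows:
  angular:
    - [0, 0, -4]
    - [0, 0, -4]
    - [0, 0, -4]
    - [0, 0, -4]
    - [0, 0, -4]
    - [0, 0, -4]
    - [0, 0, -4]
    - [0, 0, -4]
  linear:
    - [0.5, -1.5, 0]
    - [0.6, -1.5, 0]
    - [0.6, -1.5, 0]
    - [0.6, -1.5, 0]
    - [0.6, -1.5, 0]
    - [0.6, -1.5, 0]
    - [0.6, -1.5, 0]
    - [0.6, -1.5, 0]
  gripper: [-1, -1, -1, -1, -1, -1, -1, -1]

```text
time: 15.33
position: [0.444, -0.0509, 0.2196]
eef_rot: [180.0, -0.0, -49.0]
force: [0.8, 0.4, -2.7]
grip_width: 0.0197
```

Request:
send_rows:
  angular:
    - [0, 0, -4]
    - [0, 0, -4]
    - [0, 0, -4]
    - [0, 0, -4]
    - [0, 0, -4]
    - [0, 0, -4]
    - [0, 0, -4]
    - [0, 0, -4]
  linear:
    - [0.65, -1.5, 0]
    - [0.65, -1.5, 0]
    - [0.65, -1.5, 0]
    - [0.65, -1.5, 0]
    - [0.65, -1.5, 0]
    - [0.65, -1.5, 0]
    - [0.65, -1.5, 0]
    - [0.65, -1.5, 0]
  gripper: [-1, -1, -1, -1, -1, -1, -1, -1]

```text
time: 16.0
position: [0.4957, -0.171, 0.2194]
eef_rot: [180.0, -0.0, -81.0]
force: [1.1, -1.4, -3.3]
grip_width: 0.0194
```

Request:
send_rows:
  angular:
    - [0, 0, -4]
    - [0, 0, -4]
    - [0, 0, -3.5]
    - [0, 0, -3]
    - [0, 0, -2.5]
    - [0, 0, -2]
    - [0, 0, -1.5]
    - [0, 0, -1]
  linear:
    - [0.65, -1.5, 0]
    - [0.6, -1.4, 0]
    - [0.6, -1.2, 0]
    - [0.5, -1, 0]
    - [0.5, -0.8, 0]
    - [0.4, -0.6, 0]
    - [0.3, -0.4, 0]
    - [0.2, -0.2, 0]
  gripper: [-1, -1, -1, -1, -1, -1, -1, -1]

```text
time: 16.67
position: [0.5331, -0.2414, 0.2193]
eef_rot: [180.0, -0.0, -102.3]
force: [-0.3, 0.4, -3.4]
grip_width: 0.0195
```

Request:
send_rows:
  angular:
    - [0, 0, -0.5]
    - [0, 0, 0]
    - [0, 0, 0]
  linear:
    - [0, -0.1, 0]
    - [0, 0, 0]
    - [0, 0, 0]
  gripper: [-1, -1, -1]

```text
time: 16.92
position: [0.5332, -0.2403, 0.2196]
eef_rot: [180.0, 0.0, -102.5]
force: [0.6, 0.3, -3.5]
grip_width: 0.0195
```

```bash
python3 st.py; python3 g.py 10; python3 dish.py 10 .178;python3 - <<'E'
from ov import *
t=pickle.load(open("top_10.pkl","rb"));s=pickle.load(open("scene_10.pkl","rb"))
save(t,"pics/t10.png",(390,120,540,260),5);save(s,"pics/s10.png",(160,80,320,220),4.5)
E
```

```text
time 16.9167
joint_positions [ 23.9982  19.3116  -5.8099  96.0936   2.1168  64.7088 -84.9023]
position [ 0.5332 -0.2403  0.2196]
eef_rot [ 179.9935    0.0053 -102.5106]
force [ 0.6048  0.275  -3.4757]
wrist_torque [ 0.4131 -0.0878 -0.0502]
grip_width 0.01949108802793903
top [628.7926 273.7654] [599 201  41 114 810] [ 0.3106 -0.782   0.178 ] rel 0.5772206189978912 -0.10026100857883458
top [288.6048 231.4502] [271 209  36  45 291] [0.4136 0.1493 0.178 ] rel -0.354369847551492 -0.2010550725565028
top [579.1692 225.7415] [561 211  62  32 325] [ 0.4413 -0.6393  0.178 ] rel 0.40958955333058944 -0.003517032221151656
top [584.8533 253.8511] [563 244  70  19 450] [ 0.3651 -0.6507  0.178 ] rel 0.4372166921659295 -0.07547494390745878
scene [79.3023 78.1723] [    0     0   200   182 24204] [ 0.4249 -1.0639  0.178 ] rel 0.8276550964005192 0.07229839855747315
scene [488.5899 107.4101] [471  87  37  38 595] [-0.1835  0.5184  0.178 ] rel -0.5856396785384188 -0.8638547178894248
scene [195.4849 140.0027] [183 131  26  19 365] [ 0.4837 -0.4361  0.178 ] rel 0.20204129648411168 -0.006005495409416875
scene [340.3176 214.7255] [324 193  36  35 255] [0.5346 0.1897 0.178 ] rel -0.41995179752737644 -0.0916478150105422
```

View pics/t10.png

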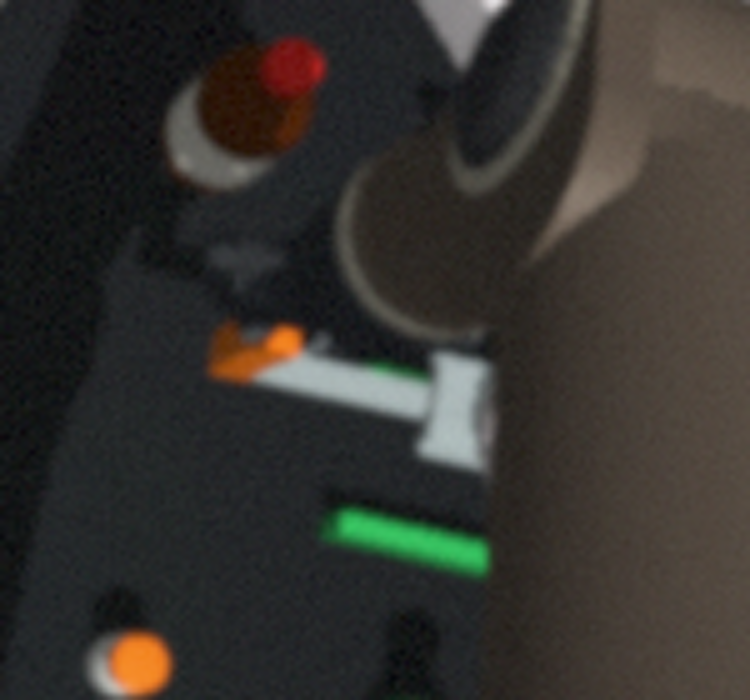

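View pics/s10.png

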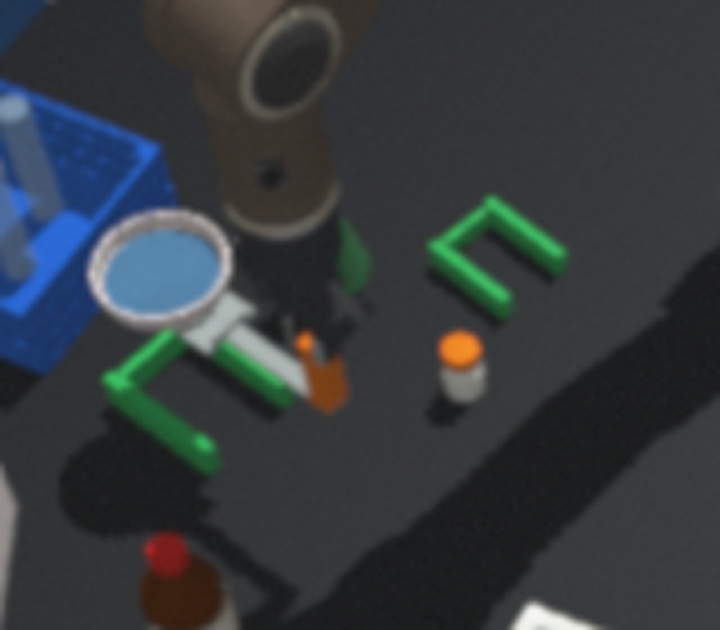

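```bash
cat > chk.py <<'E'
import sys
from ov import *
tag=sys.argv[1];rx=float(sys.argv[2]);ry=float(sys.argv[3]);cr=eval(sys.argv[4]);sc=float(sys.argv[5]);n=sys.argv[6]
f=pickle.load(open(f"{n}_{tag}.pkl","rb"))
o=ctrl.get_obs();p=o["position"];yaw=np.radians(o["eef_rot"][2]);c,s_=np.cos(yaw),np.sin(yaw)
d=(p[0]+rx*c-ry*s_,p[1]+rx*s_+ry*c);dz=p[2]-.0486
A=circ(d,.058,dz+.024)
L=(p[0]+.18*c,p[1]+.18*s_,yaw)
A+=[([a[0],a[1],a[2]+dz],[b[0],b[1],b[2]+dz]) for a,b in lifter(L)]
draw(f,A,f"pics/{n}_{tag}_chk.png",cr,sc)
E
python3 chk.py 10 .190 -.004 "(170,115,260,180)" 8 scene; python3 - <<'E'
from ov import *
s=pickle.load(open("scene_10.pkl","rb"));save(s,"pics/s10b.png",(170,115,260,180),8)
E
```

```text
(no output)
```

View pics/scene_10_chk.png

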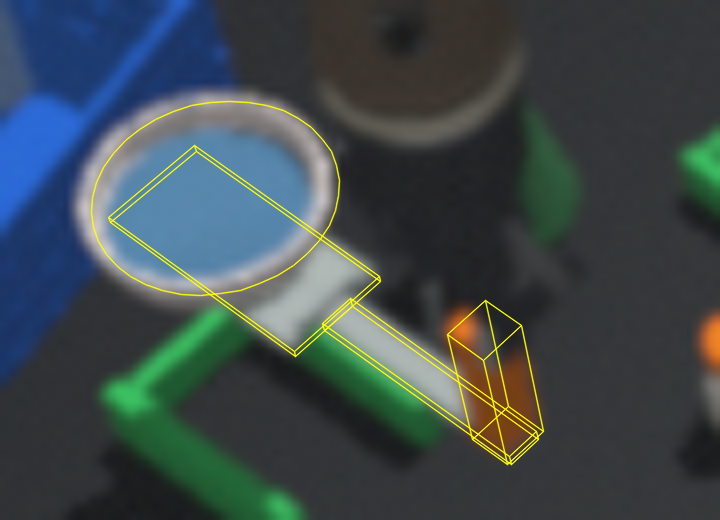

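View pics/s10b.png

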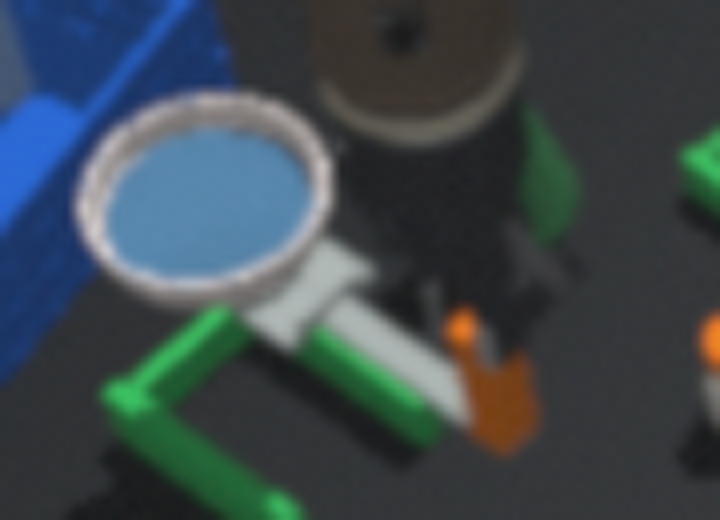

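Request:
send_rows:
  angular:
    - [0, 0, 0]
    - [0, 0, 0]
    - [0, 0, 0]
    - [0, 0, 0]
    - [0, 0, 0]
    - [0, 0, 0]
    - [0, 0, 0]
    - [0, 0, 0]
  linear:
    - [0, 0, -0.3]
    - [0, 0, -0.7]
    - [0, 0, -1.1]
    - [0, 0, -1.4]
    - [0, 0, -1.5]
    - [0, 0, -1.5]
    - [0, 0, -1.5]
    - [0, 0, -1.4]
  gripper: [-1, -1, -1, -1, -1, -1, -1, -1]

```text
time: 17.68
position: [0.5327, -0.2402, 0.1236]
eef_rot: [179.9, 0.0, -102.5]
force: [0.5, 0.7, -3.5]
grip_width: 0.0196
```

Request:
send_rows:
  angular:
    - [0, 0, 0]
    - [0, 0, 0]
    - [0, 0, 0]
    - [0, 0, 0]
    - [0, 0, 0]
  linear:
    - [0, 0, -1.1]
    - [0, 0, -0.8]
    - [0, 0, -0.4]
    - [0, 0, -0.2]
    - [0, 0, 0]
  gripper: [-1, -1, -1, -1, -1]

```text
time: 18.1
position: [0.5335, -0.2406, 0.1005]
eef_rot: [180.0, -0.0, -102.5]
force: [-0.8, -0.0, -3.7]
grip_width: 0.0193
```

```bash
python3 st.py; python3 g.py 11; python3 - <<'E'
from ov import *
s=pickle.load(open("scene_11.pkl","rb"));save(s,"pics/s11b.png",(165,130,255,205),8)
s=pickle.load(open("top_11.pkl","rb"));save(s,"pics/t11b.png",(420,160,520,250),7)
E
```

```text
time 18.1
joint_positions [ 23.8244  26.2966  -5.6922 103.2397   3.2599  50.6228 -85.8836]
position [ 0.5335 -0.2406  0.1005]
eef_rot [ 179.9986   -0.0007 -102.532 ]
force [-0.7806 -0.0123 -3.7433]
wrist_torque [ 0.3897 -0.06   -0.0108]
grip_width 0.019329259377492677
```

View pics/s11b.png

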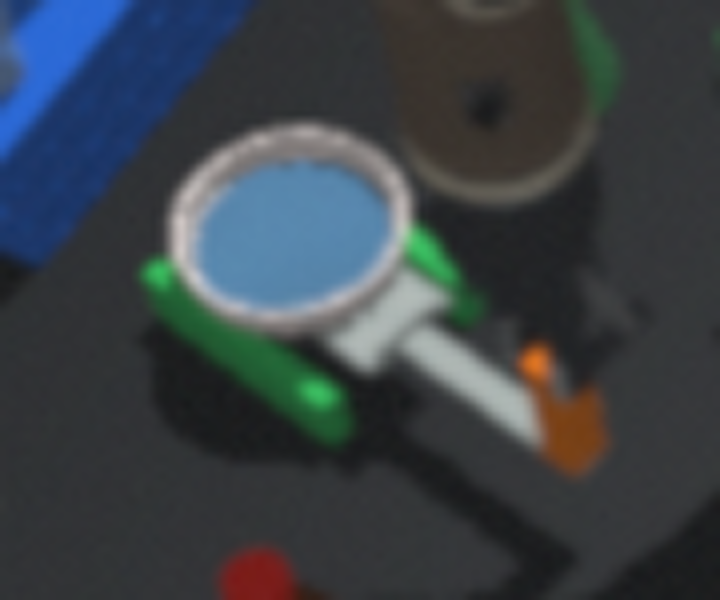

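View pics/t11b.png

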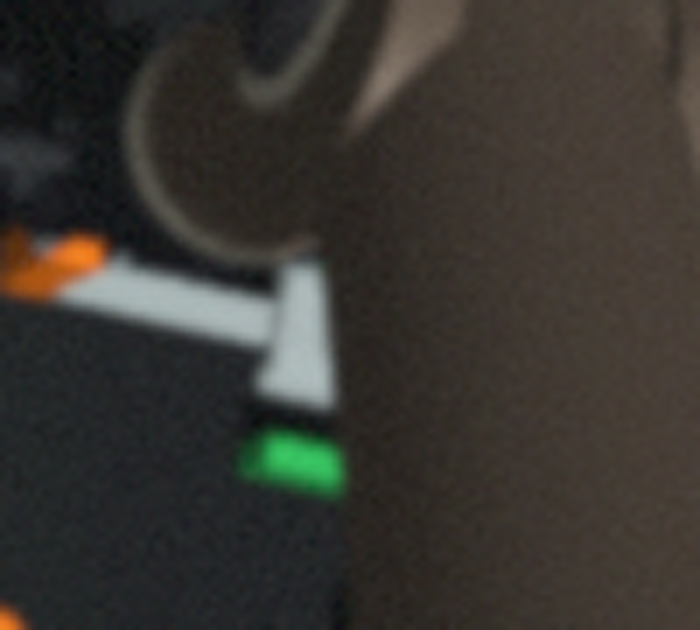

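```bash
python3 - <<'E'
from ov import *
s=pickle.load(open("scene_11.pkl","rb"))
# outer rim extremes: left 169,right 413, top 122, bottom(rim outer) ~330
obs=[crop(q,(165,130),8) for q in [(169,215),(413,215),(300,122),(275,330)]]
def ext(c):
    P=np.array([proj(s,a) for a,_ in circ(c,.058,.0759,90)]);return np.array([P[:,0].min(),P[:,0].max(),P[:,1].min(),P[:,1].max()])
tgt=[obs[0][0],obs[1][0],obs[2][1],obs[3][1]]
o=least_squares(lambda c:ext(c)-tgt,[.488,-.43]);print(o.x,o.fun)
st=(.4888,-.4298,-1.8037);d=o.x-np.array(st[:2]);c,q=np.cos(st[2]),np.sin(st[2]);print("in stand",c*d[0]+q*d[1],-q*d[0]+c*d[1])
L=[]
E
```

```text
[ 0.48930967 -0.43014069] [ 0.55871557 -0.55778331  1.24011365 -1.13924571]
in stand 0.00021385456024209363 0.0005745441312288993
```

Request:
send_rows:
  angular:
    - [0, 0, 0]
    - [0, 0, 0]
    - [0, 0, 0]
    - [0, 0, 0]
    - [0, 0, 0]
    - [0, 0, 0]
    - [0, 0, 0]
    - [0, 0, 0]
  linear:
    - [0, 0, -0.4]
    - [0, 0, -0.5]
    - [0, 0, -0.4]
    - [0, 0, -0.2]
    - [0, 0, -0.15]
    - [0, 0, -0.15]
    - [0, 0, -0.15]
    - [0, 0, -0.15]
  gripper: [-1, -1, -1, -1, -1, -1, -1, -1]

```text
time: 18.87
position: [0.5336, -0.2407, 0.0797]
eef_rot: [-180.0, -0.0, -102.5]
force: [0.5, -0.3, -2.2]
grip_width: 0.0195
```

Request:
send_rows:
  angular:
    - [0, 0, 0]
    - [0, 0, 0]
    - [0, 0, 0]
    - [0, 0, 0]
    - [0, 0, 0]
    - [0, 0, 0]
    - [0, 0, 0]
  linear:
    - [0, 0, -0.15]
    - [0, 0, -0.15]
    - [0, 0, -0.2]
    - [0, 0, -0.4]
    - [0, 0, -0.5]
    - [0, 0, -0.3]
    - [0, 0, 0]
  gripper: [-1, -1, -1, -1, -1, -1, -1]

```text
time: 19.45
position: [0.5328, -0.2403, 0.0616]
eef_rot: [179.9, 0.0, -102.5]
force: [-0.8, 0.1, -2.7]
grip_width: 0.0195
```

```bash
python3 st.py; python3 g.py 12; python3 - <<'E'
from ov import *
s=pickle.load(open("scene_12.pkl","rb"));save(s,"pics/s12b.png",(165,130,255,205),8)
E
```

```text
time 19.45
joint_positions [ 23.6733  29.1461  -5.5306 104.9024   3.7231  46.219  -86.2742]
position [ 0.5328 -0.2403  0.0616]
eef_rot [ 179.9076    0.0135 -102.5314]
force [-0.8157  0.1023 -2.6824]
wrist_torque [ 0.1664 -0.0407  0.0105]
grip_width 0.019488665227441828
```

View pics/s12b.png

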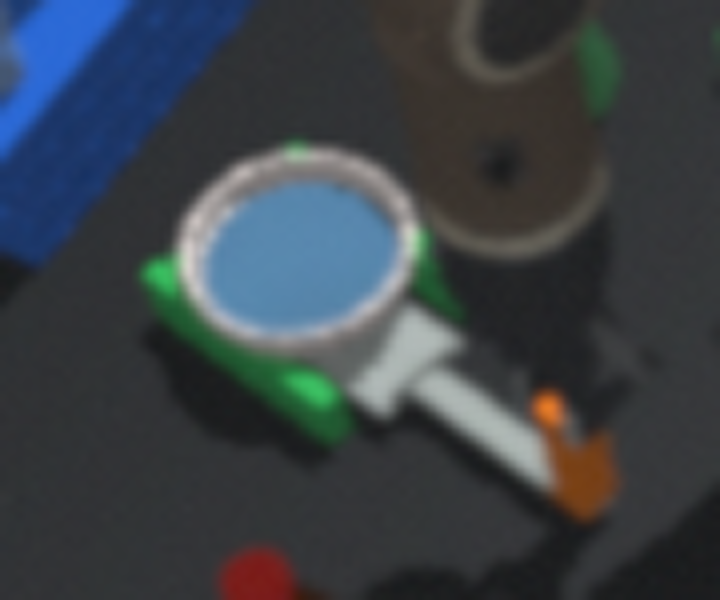

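Request:
send_rows:
  angular:
    - [0, 0, 0]
    - [0, 0, 0]
    - [0, 0, 0]
    - [0, 0, 0]
    - [0, 0, 0]
    - [0, 0, 0]
    - [0, 0, 0]
    - [0, 0, 0]
  linear:
    - [0.1, 0.45, 0]
    - [0.22, 1, 0]
    - [0.33, 1.5, 0]
    - [0.33, 1.5, 0]
    - [0.33, 1.5, 0]
    - [0.33, 1.5, 0]
    - [0.33, 1.5, 0]
    - [0.33, 1.5, 0]
  gripper: [-1, -1, -1, -1, -1, -1, -1, -1]

```text
time: 20.22
position: [0.5569, -0.134, 0.063]
eef_rot: [-180.0, 0.0, -102.5]
force: [0.3, 0.9, -2.9]
grip_width: 0.0195
```

Request:
send_rows:
  angular:
    - [0, 0, 0]
    - [0, 0, 0]
    - [0, 0, 0]
    - [0, 0, 0]
    - [0, 0, 0]
    - [0, 0, 0]
    - [0, 0, 0]
    - [0, 0, 0]
  linear:
    - [0.44, 2, 0]
    - [0.44, 2, 0]
    - [0.44, 2, 0]
    - [0.44, 2, 0]
    - [0.33, 1.5, 0]
    - [0.11, 0.5, 0]
    - [0, 0, -0.5]
    - [0, 0, -0.5]
  gripper: [-1, -1, -1, -1, -1, -1, -1, -1]

```text
time: 20.88
position: [0.5785, -0.0363, 0.0525]
eef_rot: [-180.0, -0.0, -102.5]
force: [-0.3, 0.2, -2.9]
grip_width: 0.0194
```

```bash
python3 st.py; python3 g.py 13; python3 - <<'E'
from ov import *
s=pickle.load(open("scene_13.pkl","rb"));save(s,"pics/s13b.png",(165,120,315,230),5)
E
```

```text
time 20.8833
joint_positions [   4.0081   29.4807   -6.9488  105.9654    4.8954   44.8051 -108.0279]
position [ 0.5785 -0.0363  0.0525]
eef_rot [-179.9584   -0.0246 -102.5042]
force [-0.3071  0.1965 -2.8623]
wrist_torque [ 0.1479 -0.0088 -0.0259]
grip_width 0.01940116413650133
```

View pics/s13b.png

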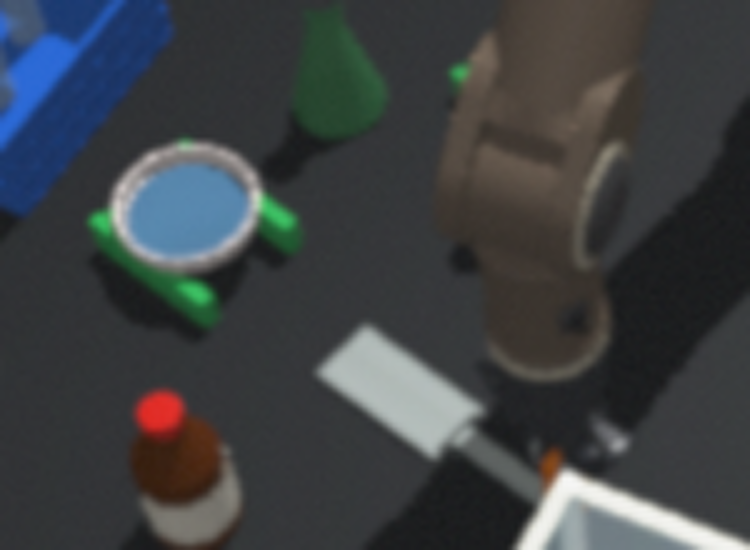

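Request:
send_rows:
  angular:
    - [0, 0, 0]
    - [0, 0, 0]
    - [0, 0, 0]
    - [0, 0, 0]
  linear:
    - [0, 0, -0.2]
    - [0, 0, -0.15]
    - [0, 0, -0.05]
    - [0, 0, 0]
  gripper: [-1, -1, -1, -1]

```text
time: 21.32
position: [0.5785, -0.0368, 0.0488]
eef_rot: [-180.0, -0.0, -102.6]
force: [0.4, -0.7, -0.6]
grip_width: 0.0193
```

Request:
send_rows:
  angular:
    - [0, 0, 0]
    - [0, 0, 0]
    - [0, 0, 0]
    - [0, 0, 0]
    - [0, 0, 0]
    - [0, 0, 0]
    - [0, 0, 0]
    - [0, 0, 0]
  linear:
    - [0, 0, 0]
    - [0, 0, 0]
    - [0, 0, 0]
    - [0, 0, 0]
    - [0, 0, 0]
    - [0, 0, 1]
    - [0, 0, 2]
    - [0, 0, 3]
  gripper: [1, 1, 1, 1, 1, 1, 1, 1]

```text
time: 21.98
position: [0.5766, -0.0359, 0.1077]
eef_rot: [179.7, -0.0, -102.5]
force: [0.4, -0.6, -0.1]
grip_width: 0.0853
```

Request:
send_rows:
  angular:
    - [0, 0, 0]
    - [0, 0, 0]
    - [0, 0, 0]
    - [0, 0, 0]
    - [0, 0, 0]
    - [0, 0, 0]
    - [0, 0, 0]
    - [0, 0, 0]
  linear:
    - [0, 0, 3.5]
    - [0, 0, 3.5]
    - [0, 0, 3.5]
    - [0, 0, 3.5]
    - [-2, 0, 2.5]
    - [-2.5, 0, 0]
    - [-1, 0, 0]
    - [0, 0, 0]
  gripper: [1, 1, 1, 1, 1, 1, 1, 1]

```text
time: 22.65
position: [0.5216, -0.0361, 0.2748]
eef_rot: [-179.9, -0.0, -102.5]
force: [-0.4, -0.1, 0.3]
grip_width: 0.0853
```

```bash
python3 st.py; python3 g.py 14; python3 - <<'E'
from ov import *
s=pickle.load(open("scene_14.pkl","rb"));save(s,"pics/s14b.png",(165,120,315,230),5)
t=pickle.load(open("top_14.pkl","rb"));save(t,"pics/t14b.png",(350,120,520,250),4.5)
E
```

```text
time 22.65
joint_positions [   5.4233   10.8633   -7.9404   99.7937    1.62     69.4061 -105.4844]
position [ 0.5216 -0.0361  0.2748]
eef_rot [-179.949    -0.0119 -102.539 ]
force [-0.4005 -0.1349  0.2808]
wrist_torque [-0.0058 -0.0167 -0.0449]
grip_width 0.08532870983512733
```

View pics/s14b.png

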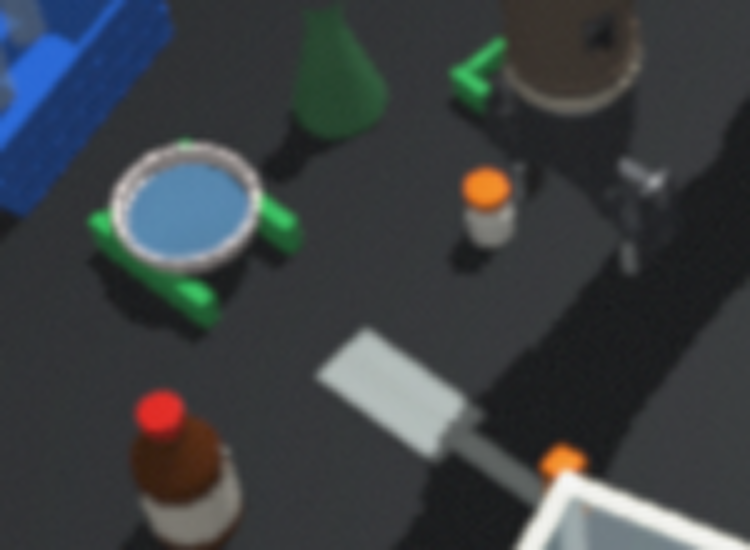

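View pics/t14b.png

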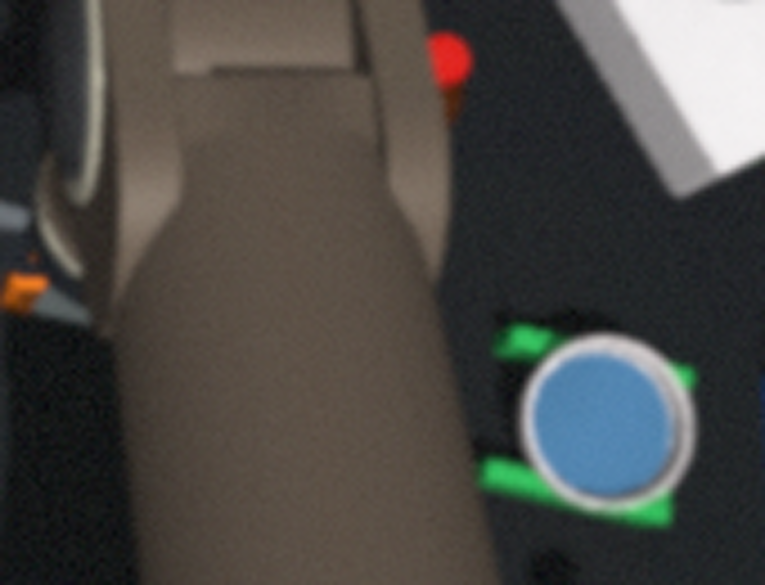

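View pics/top_14.png

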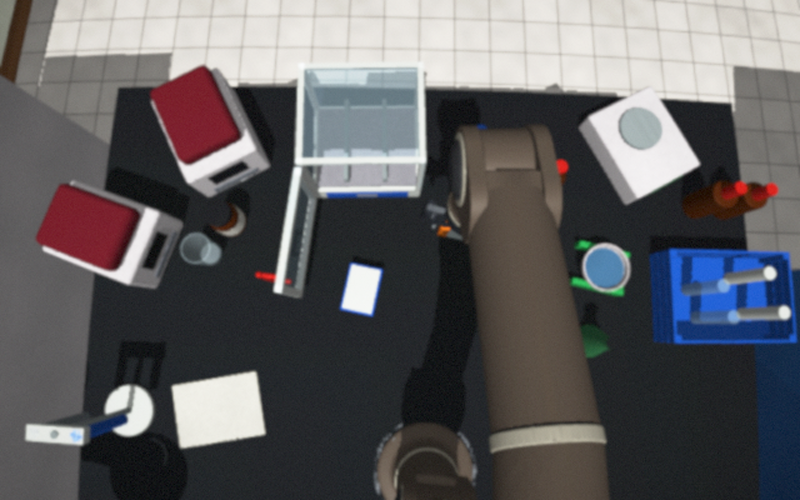

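```bash
python3 - <<'E'
from ov import *
for n,st,ex in [("top",(.4875,-.4245,-1.7893),None),("scene",(.4888,-.4298,-1.8037),None)]:
    f=pickle.load(open(f"{n}_14.pkl","rb"));im=np.array(f["pixels"])
    hsv=cv2.cvtColor(im,cv2.COLOR_RGB2HSV)
    m=cv2.inRange(hsv,(95,70,70),(112,190,220))
    k,lab,stt,ce=cv2.connectedComponentsWithStats(m)
    u0=proj(f,(.488,-.427,.04))
    i=min(range(1,k),key=lambda i:np.hypot(*(ce[i]-u0)) if stt[i,4]>100 else 1e9)
    X=atz(f,*ce[i],.040);d=X[:2]-np.array(st[:2]);c,q=np.cos(st[2]),np.sin(st[2])
    print(n,ce[i],X,"in stand",c*d[0]+q*d[1],-q*d[0]+c*d[1])
    A=stand(st)+circ((.488,-.427) if 0 else st[:2],.058,.056)
    draw(f,A,f"pics/{n}14s.png",(445,180,525,245) if n=="top" else (170,140,240,200),9)
E
```

```text
top [483.36448598 214.07743658] [ 0.48563864 -0.430352    0.04      ] in stand 0.006116338130045278 -0.0005485726019624486
scene [202.05405405 161.59159159] [ 0.48447029 -0.43594438  0.04      ] in stand 0.006977799772866883 -0.0027946591957229653
```

View pics/top14s.png

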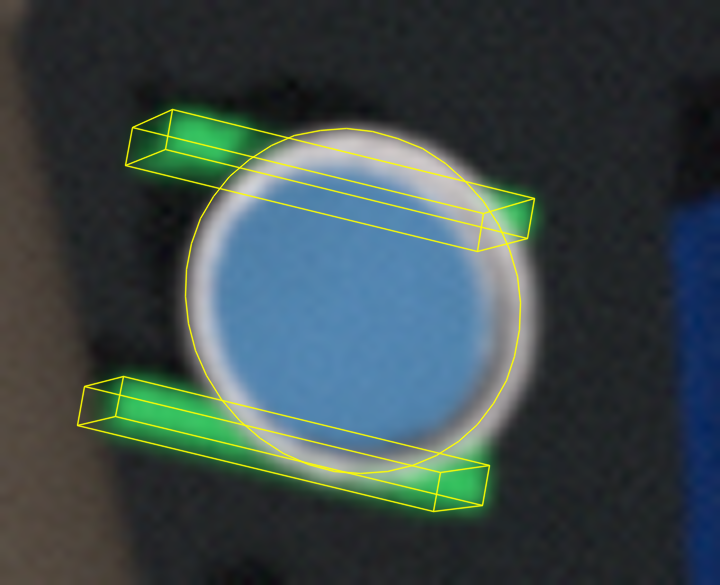

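View pics/scene14s.png

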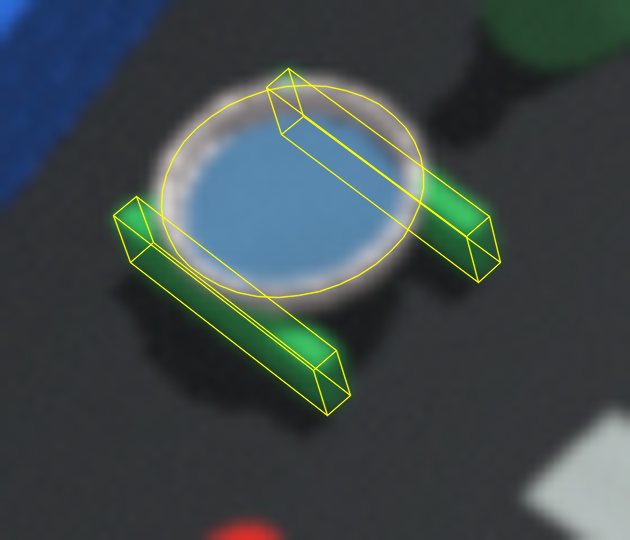

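View pics/scene_14.png

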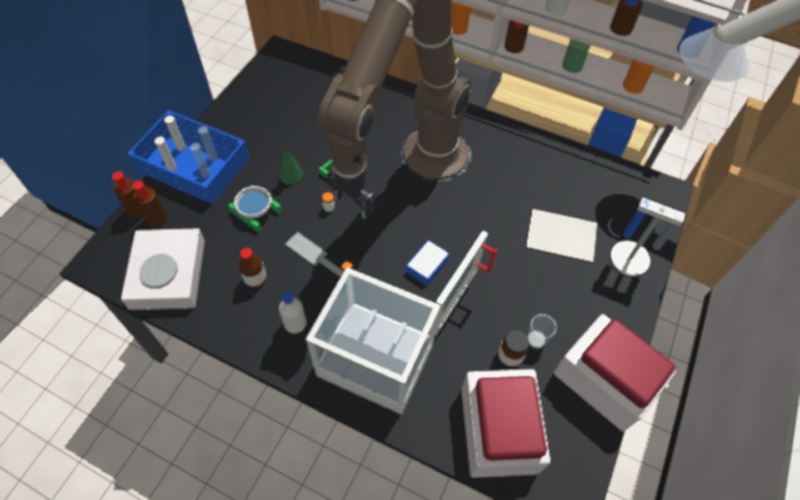

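```bash
python3 - <<'E'
from ov import *
f=pickle.load(open("scene_14.pkl","rb"))
yaw=np.radians(-102.5);p=(.5785,-.0365)
draw(f,lifter((p[0]+.18*np.cos(yaw),p[1]+.18*np.sin(yaw),yaw)),"pics/s14l.png",(220,170,300,230),9)
E
```

```text
(no output)
```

View pics/s14l.png

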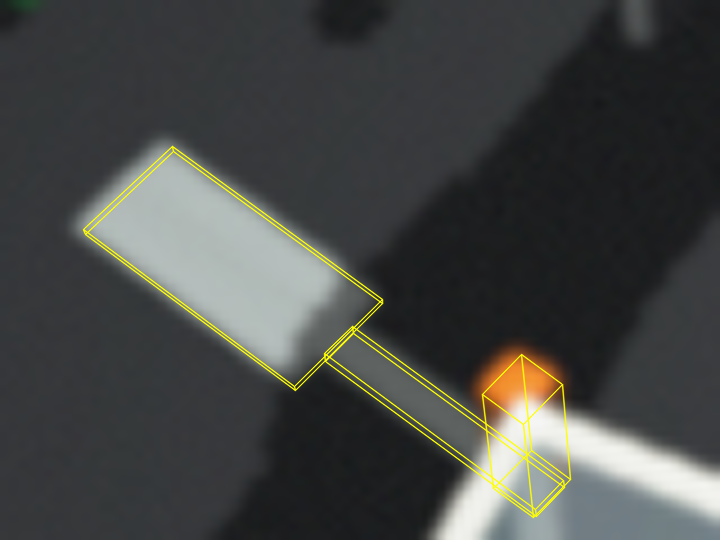

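Nothing else has moved: the bottles, flask, vial, tip rack, beaker and jar are where they were. The lifter lies flat, clear of the stand, and the door is open. I'm handing the job in.

```bash
python3 -c "
from plant import ctrl
print(ctrl.close_job())"
```

```text
the job is handed in; nothing more can be done
None
```

The job is done and handed in at about 23 s of the 72 s allowed; the hand-in reports no verdict.

I opened the door to about 1.7 rad by its red handle. Then I slid the lifter between the shelf bars, raised the dish, and carried it out level to the larger green stand. I lowered it there, drew the lifter out, laid it on the bench and moved the gripper clear. The fingers never touched the dish.

**Last checks**
- **Lifter:** it lies flat on the bench, with its tip about 10 cm from the stand.
- **Door:** it is still wide open.
- **Bystanders:** none of the bottles, glassware or racks appears to have moved, judged by eye from the before and after pictures.
- **Forces:** the readings I saw stayed well under the limits, up to about 28 N at the wrist while opening the door.

**Where the checks disagreed**
- **Dish centring:** just before set-down, the side camera showed the dish within 1 mm of the stand's middle. After set-down, the top and side cameras put it about 6–7 mm towards the cross bar. Allowing for bias in both estimates, I put it at 3–5 mm off and left it there.
- **Grip width:** the readings were 3–6 mm below the true thickness of the handle bar and the lifter grip. Both grips held.

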